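# Load the dry-block heater and switch it to run

### The arm

A 6-joint arm with a two-finger parallel gripper is mounted at the origin on the work surface. World frame = base frame: x ahead of the robot, y to its left, z up, the work surface at z = 0. Lengths are in m, angles in rad, forces in N, time in s.
With the tool pointing down it reaches from about 0.3 to 0.875 m from the base axis. Payload 6.4 kg.
Tool frame: the origin (TCP) lies at the centre of the arm's flange, where the gripper is bolted on; the fingertips stand 173 mm ahead of it and the grasp point (between the pads) lies 155 mm ahead of it (ctrl.pinch_z is the distance from the TCP to the grasp point, in m); z points along the fingers, y is the direction in which the jaws open and shut (so a half turn about z gives the same grasp; the last joint's range is limited). The gripper opens to 85 mm and grips with 20 to 120 N. Pads are 22 mm wide; open, the fingers measure 114 mm over their backs; the gripper's body (76 mm by 85 mm) begins 54 mm behind the grasp point. The pads swing forward as they close: fully open they stand 13 mm farther back than shut.
Start: joints at [-1.413, 0.181, 1.607, -0, 1.354, -0.206], TCP at [0.205, -0.537, 0.405] pointing down, gripper open.
Joint ranges: [-2.99, 2.99], [-0.89, 2.07], [0.3, 2.58], [-1.14, 4.28], [0, 2.63], [-3.12, 3.12]. Speed limits (rad/s): [2.57, 2.57, 3.01, 3.14, 3.14, 3.14].

### API

Orientations are given as a unit quaternion [w, x, y, z].
In Python, from bench import ctrl gives the robot as it stands.
- The arm moves only by the tool drive_tool, never from a script. Its argument "commands" is a list that holds one entry, the list of rows, each a list of 7 numbers: the shift along the tool's x, y, z in units of 50 mm (1.0 is 50 mm), then the turn, a rotation vector about the tool's x, y, z in units of 8 degrees (1.0 is 8 degrees), then the closure in counts, from 0 (fully open) to 255 (shut). A call has 1 to 10 rows; each row shifts and turns the commanded pose from where the row before left it, along the tool's axes as they then stand; what a row does not reach is not made up. A row lasts 1/10 s, in which the tool goes at most 50 mm and 8.59 degrees, less where a joint would pass 70% of its speed; a pose out of reach is approached as far as the arm can. A call is refused whole if a number of a shift passes 1 or a number of a turn 1, either way. A call with a gripper value outside its range is refused whole. The fingers move at their own pace and stop on an object; the grip force is fixed at half the most. Time passes only in rows, so rows that do not move let the fingers close. It gives the time, the measured TCP pose, the force and the opening at its end, in the units of the state.
- ctrl.get_obs(): the state, without advancing time (a new reading comes with each control period).
- ctrl.camera(name): name is "scene" or "top" or "wrist"; returns a dict with "pixels" (420x560x3 uint8, red, green, blue), "depth" (420x560 float32, m along the optical axis (not along the pixel's ray), 0 where there is no reading), "intrinsics" (3x3 intrinsics, pixels), "R" (3x3) and "t" (3): a world point X has camera coordinates R X + t; the wrist camera has in their place "tool_from_camera" (4x4, takes a point from camera to tool coordinates, whose origin is the TCP and whose axes are the flange's). Camera axes: x right, y down, z forward; pixel columns grow to the right and rows downward; lengths in m; the calibration is good to about 2 mm. A picture is of the moment at which its call begins: read the wrist's pose just before it.
- ctrl.hand_in(): hands the job in, once; it reports no verdict.
The state is a dict: "time_s": time; "q": joint angles; "dq": joint speeds; "joint_efforts": joint torques, N m; "eef_pos": TCP position; "eef_rot": TCP orientation; "wrist_force": force on the tool from outside, world axes, zero at the start; "torque": the same for the moment, N m; "opening": opening from 0.0 (shut) to 1.0 (fully open).
Only numpy, scipy, OpenCV 4.12 (cv2) and the standard library are available. Lean on these libraries where they do the work, as an engineer would, in place of code of your own. Each camera call takes 0.05 s, during which the arm holds its last target. There are 200 camera calls.

### The job

Lift the blanking plates out of the dry-block heater and lay them flat in the steel tray, and seat every aluminium tube block that stands on the bench flat and square, fully home, in a pocket of the heater. Then take the screwdriver from its stand, turn the heater's slotted mode switch a quarter turn clockwise to its stop with it (never with the bare fingers), and put the screwdriver back in its stand, upright and fully down. Leave the jar, bottle, beaker and mortar standing where they are.

Things in the scene. Friction and masses are not known exactly. Their poses are not given: they have to be found in the camera images.
- heater: white dry-block heater, a flat-topped box 150 (x) x 320 (y) x 75 mm high, fixed where it stands; origin at the centre of its underside, x to its back, y along its long side, z up. Its top has three equal rectangular pockets in a row along y, long sides along the heater's x, and beyond the last pocket the slotted mode switch.
- pocket0 (a point): centre of the floor of a pocket of the heater (axes as the heater's). The pocket is 94 mm (heater x) x 48 mm (heater y) and 20 mm deep, with a 3 mm chamfer all round its mouth; floor 55 mm, heater top 75 mm above the bench. Pockets lie 76 mm apart. A blanking plate may lie in it at the start; any block may go in any pocket, either way round.
- pocket1 (a point): centre of the floor of a pocket of the heater (axes as the heater's). The pocket is 94 mm (heater x) x 48 mm (heater y) and 20 mm deep, with a 3 mm chamfer all round its mouth; floor 55 mm, heater top 75 mm above the bench. Pockets lie 76 mm apart. A blanking plate may lie in it at the start; any block may go in any pocket, either way round.
- pocket2 (a point): centre of the floor of a pocket of the heater (axes as the heater's). The pocket is 94 mm (heater x) x 48 mm (heater y) and 20 mm deep, with a 3 mm chamfer all round its mouth; floor 55 mm, heater top 75 mm above the bench. Pockets lie 76 mm apart. A blanking plate may lie in it at the start; any block may go in any pocket, either way round.
- block0: plain aluminium tube block, 90 (x) x 44 (y) x 54 mm high, 0.34 to 0.55 kg, with six tube holes 17 mm across in its top (shallow marks only); standing loose on the bench, holes up; origin at the centre of its underside, z up. Some blocks are absent (two or three are present). When seated it stands 34 mm proud of the heater's top.
- block1: plain aluminium tube block, 90 (x) x 44 (y) x 54 mm high, 0.34 to 0.55 kg, with ten tube holes 12 mm across in its top (shallow marks only); standing loose on the bench, holes up; origin at the centre of its underside, z up. Some blocks are absent (two or three are present). When seated it stands 34 mm proud of the heater's top.
- block2: plain aluminium tube block, 90 (x) x 44 (y) x 54 mm high, 0.34 to 0.55 kg, with three tube holes 25 mm across in its top (shallow marks only); standing loose on the bench, holes up; origin at the centre of its underside, z up. Some blocks are absent (two or three are present). When seated it stands 34 mm proud of the heater's top.
- blank0: grey plastic blanking plate closing a pocket of the heater: plate 90 (x) x 44 (y) x 12 mm with an upright grip bar 30 (x) x 14 (y) mm in its middle that rises to 58 mm above the plate's underside; 0.12 kg, lying loose in the pocket; origin at the centre of its underside, z up. One may be absent (two or three are present), its pocket then being open.
- blank1: grey plastic blanking plate closing a pocket of the heater: plate 90 (x) x 44 (y) x 12 mm with an upright grip bar 30 (x) x 14 (y) mm in its middle that rises to 58 mm above the plate's underside; 0.12 kg, lying loose in the pocket; origin at the centre of its underside, z up. One may be absent (two or three are present), its pocket then being open.
- blank2: grey plastic blanking plate closing a pocket of the heater: plate 90 (x) x 44 (y) x 12 mm with an upright grip bar 30 (x) x 14 (y) mm in its middle that rises to 58 mm above the plate's underside; 0.12 kg, lying loose in the pocket; origin at the centre of its underside, z up. One may be absent (two or three are present), its pocket then being open.
- tray: low steel tray for the blanking plates, 155 (x) x 195 (y) x 30 mm high, walls 5 mm thick, fixed; origin at the centre of its underside, z up
- tray_in (a point): centre of the tray's inner floor, 5 mm above the bench (axes as the tray's); inside it measures 145 (x) x 185 mm (y), room for three plates side by side along y
- mode_switch (a joint): angle of the heater's slotted mode switch (rad): starts at 0 to 0.15 (standby), grows as it is turned clockwise seen from above, and stops hard at 1.571 (run). At 0 its slot lies along the heater's y, at 1.571 along the heater's x. It turns stiffly (0.05 N m) and stays where it is left.
- switch_top (a point): centre of the top of the mode switch, a steel disc 42 mm across and 12 mm high on the heater's top at the end beyond the pockets; the point's y axis points along the slot. The slot is 6 mm wide (10 mm at its mouth, which slopes in over the top 2 mm), 22 mm long with closed ends, 9 mm deep from this point, centred on it.
- screwdriver: big flat screwdriver, 0.16 kg, upright, blade down, in its stand; square black handle 32 x 32 x 75 mm, sides square to x and y. Origin: centre of the handle's flat bottom face, which rests on the stand's top; z up the handle. Below it a 10 mm round shank ends in a flat blade 16 mm wide (screwdriver x), 4 mm thick (y), 20 mm high; its edge is 85 mm below the origin.
- stand: wooden stand of the screwdriver, a block 64 x 64 x 90 mm high, fixed; origin at the centre of its underside, z up.
- stand_top (a point): centre of the mouth of the stand's hole, on its top 90 mm above the bench; the hole goes right through, is 22 x 22 mm square to the stand.
- jar_white: white reagent jar with a black cap, 72 mm across, 100 mm high, a bystander standing on the bench; origin at the centre of its underside, z up
- bottle_amber: amber bottle with a yellow cap, 68 mm across, 150 mm high, a bystander standing on the bench; origin at the centre of its underside, z up
- beaker: empty glass beaker, 70 mm across, 85 mm high, a bystander standing on the bench; origin at the centre of its underside, z up
- mortar: white porcelain mortar bowl, 110 mm across, 60 mm high, a bystander standing on the bench; origin at the centre of its underside, z up

How it is judged:
On the way, in this order (a step that is already met when the one before it is completed fails the run):
1. the blanking plates lie in the tray and every block present is seated in a pocket of the heater, the switch still on standby (((horizontal distance between block0 and pocket0 below 0.006 m and z of block0 in the frame of pocket0 between -0.003 and 0.003 m) or (horizontal distance between block0 and pocket1 below 0.006 m and z of block0 in the frame of pocket1 between -0.003 and 0.003 m) or (horizontal distance between block0 and pocket2 below 0.006 m and z of block0 in the frame of pocket2 between -0.003 and 0.003 m)) and angle between each of block0, block1, block2's own z axis and vertical below 0.04 rad and angle between the x axis of each of block0, block1, block2 and the x axis of heater, either way round below 0.08 rad and ((horizontal distance between block1 and pocket0 below 0.006 m and z of block1 in the frame of pocket0 between -0.003 and 0.003 m) or (horizontal distance between block1 and pocket1 below 0.006 m and z of block1 in the frame of pocket1 between -0.003 and 0.003 m) or (horizontal distance between block1 and pocket2 below 0.006 m and z of block1 in the frame of pocket2 between -0.003 and 0.003 m)) and ((horizontal distance between block2 and pocket0 below 0.006 m and z of block2 in the frame of pocket0 between -0.003 and 0.003 m) or (horizontal distance between block2 and pocket1 below 0.006 m and z of block2 in the frame of pocket1 between -0.003 and 0.003 m) or (horizontal distance between block2 and pocket2 below 0.006 m and z of block2 in the frame of pocket2 between -0.003 and 0.003 m)) and x of blank0 in the frame of tray_in between -0.07 and 0.07 m and y of blank0 in the frame of tray_in between -0.09 and 0.09 m and z of blank0 in the frame of tray_in between -0.004 and 0.008 m and angle between each of blank0, blank1, blank2's own z axis and vertical below 0.12 rad and x of blank1 in the frame of tray_in between -0.07 and 0.07 m and y of blank1 in the frame of tray_in between -0.09 and 0.09 m and z of blank1 in the frame of tray_in between -0.004 and 0.008 m and x of blank2 in the frame of tray_in between -0.07 and 0.07 m and y of blank2 in the frame of tray_in between -0.09 and 0.09 m and z of blank2 in the frame of tray_in between -0.004 and 0.008 m and value of joint mode_switch below 0.6 rad), for 0.2 s.
2. the mode switch is turned to its stop with the screwdriver (value of joint mode_switch above 1.4 rad and horizontal distance between screwdriver and switch_top below 0.03 m), for 0.1 s.
At the end, for the whole second after the job is handed in: Blanks flat in the tray; each present block in a pocket: within 6 mm of its centre, 3 mm of its floor, level to 0.04 rad, square to 0.08 rad; switch past 1.4 rad; screwdriver in its stand to 8 mm, handle within 4 mm of the stand top, upright to 0.08 rad; all at rest (((horizontal distance between block0 and pocket0 below 0.006 m and z of block0 in the frame of pocket0 between -0.003 and 0.003 m) or (horizontal distance between block0 and pocket1 below 0.006 m and z of block0 in the frame of pocket1 between -0.003 and 0.003 m) or (horizontal distance between block0 and pocket2 below 0.006 m and z of block0 in the frame of pocket2 between -0.003 and 0.003 m)) and angle between each of block0, block1, block2's own z axis and vertical below 0.04 rad and angle between the x axis of each of block0, block1, block2 and the x axis of heater, either way round below 0.08 rad and ((horizontal distance between block1 and pocket0 below 0.006 m and z of block1 in the frame of pocket0 between -0.003 and 0.003 m) or (horizontal distance between block1 and pocket1 below 0.006 m and z of block1 in the frame of pocket1 between -0.003 and 0.003 m) or (horizontal distance between block1 and pocket2 below 0.006 m and z of block1 in the frame of pocket2 between -0.003 and 0.003 m)) and ((horizontal distance between block2 and pocket0 below 0.006 m and z of block2 in the frame of pocket0 between -0.003 and 0.003 m) or (horizontal distance between block2 and pocket1 below 0.006 m and z of block2 in the frame of pocket1 between -0.003 and 0.003 m) or (horizontal distance between block2 and pocket2 below 0.006 m and z of block2 in the frame of pocket2 between -0.003 and 0.003 m)) and x of blank0 in the frame of tray_in between -0.07 and 0.07 m and y of blank0 in the frame of tray_in between -0.09 and 0.09 m and z of blank0 in the frame of tray_in between -0.004 and 0.008 m and angle between each of blank0, blank1, blank2's own z axis and vertical below 0.12 rad and x of blank1 in the frame of tray_in between -0.07 and 0.07 m and y of blank1 in the frame of tray_in between -0.09 and 0.09 m and z of blank1 in the frame of tray_in between -0.004 and 0.008 m and x of blank2 in the frame of tray_in between -0.07 and 0.07 m and y of blank2 in the frame of tray_in between -0.09 and 0.09 m and z of blank2 in the frame of tray_in between -0.004 and 0.008 m and linear speed of each of block0, block1, block2, blank0, blank1, blank2, screwdriver below 0.03 m/s and value of joint mode_switch above 1.4 rad and horizontal distance between screwdriver and stand_top below 0.008 m and z of screwdriver in the frame of stand_top between -0.004 and 0.004 m and angle between screwdriver's own z axis and vertical below 0.08 rad); the robot touches nothing.
It fails at once if the white jar is tipped over or shoved away (angle between jar_white's own z axis and vertical above 0.6 rad or distance of jar_white from where it was at the start of the episode above 0.08 m).
It fails at once if the amber bottle is tipped over or shoved away (angle between bottle_amber's own z axis and vertical above 0.6 rad or distance of bottle_amber from where it was at the start of the episode above 0.08 m).
It fails at once if the beaker is tipped over or shoved away (angle between beaker's own z axis and vertical above 0.6 rad or distance of beaker from where it was at the start of the episode above 0.08 m).
It fails at once if the mortar is tipped over or shoved away (angle between mortar's own z axis and vertical above 0.6 rad or distance of mortar from where it was at the start of the episode above 0.08 m).
It fails at once if the mode switch is worked with the fingers instead of the screwdriver (contact force between the fingers and mode_switch above 2 N).
Of blank0, blank1, blank2 only 2 to 3 are there at a start; the rules pass over those that are not, and their reading is None.
Of block0, block1, block2 only 2 to 3 are there at a start; the rules pass over those that are not, and their reading is None.
At some moment in a run one of block0, block1, block2 may be knocked a few centimetres aside while the robot is not near it.
It also fails if it takes over 210 s, if anything falls off the work surface, if the arm or the gripper's body presses on something with over 40 N, if the wrist force passes 120 N, or if a joint passes its speed limit or range.

## Working session

There is one attempt and no reset: what is moved stays moved. The work goes in short steps, Python scripts to look and compute and a tool call to move; the robot and the scene stay as the last step left them, time stands still between calls to the robot, and variables do not carry over. Pictures are saved under pics/ and viewed, about 12 in all and at most 16, crops included, and the job is handed in when it is done.

Besides the shell and the picture viewer there is one more tool, called after "Request:" by a JSON object that holds its "api" and its "payload", one argument or row to a line. drive_tool: Moves the arm, as the interface text tells. Its arguments: {"type":"object","properties":{"commands":{"type":"array","items":{"type":"array","items":{"type":"array","items":{"type":"number"}}}}},"required":["commands"]}

```bash
ls; mkdir -p pics; python3 - <<'E'
from bench import ctrl
import cv2,numpy as np
o=ctrl.get_obs(); print({k:np.round(v,3) for k,v in o.items()}, ctrl.pinch_z)
for n in ("top","scene"):
    c=ctrl.camera(n); np.savez(f"pics/{n}0.npz",**c)
    cv2.imwrite(f"pics/{n}0.png",c["pixels"][:,:,::-1]); print(n,c["intrinsics"],np.round(c["R"],3),c["t"],c["depth"].max())
E
```

```text
pics
{'time_s': np.float64(0.0), 'q': array([-1.413,  0.182,  1.608, -0.   ,  1.354, -0.206]), 'dq': array([-0.   , -0.001,  0.001, -0.001,  0.   ,  0.001]), 'joint_efforts': array([ 1.0000e-03, -4.4487e+01, -3.5133e+01, -0.0000e+00,  9.0000e-03,
        0.0000e+00]), 'eef_pos': array([ 0.205, -0.537,  0.404]), 'eef_rot': array([-0.001,  0.984,  0.181,  0.   ]), 'wrist_force': array([ 0.487,  0.306, -1.707]), 'torque': array([-0.076,  0.032,  0.027]), 'opening': np.float64(1.0)} 0.1547
top [[432.08522843   0.         276.82934099]
 [  0.         432.08522843 205.86921874]
 [  0.           0.           1.        ]] [[-0.021 -1.     0.017]
 [-0.997  0.02  -0.068]
 [ 0.068 -0.019 -0.998]] [-0.01742601  0.5142859   1.52456482] 2.4313748
scene [[471.46027307   0.         286.6712328 ]
 [  0.         471.46027307 208.86026532]
 [  0.           0.           1.        ]] [[-0.342  0.939  0.011]
 [ 0.616  0.233 -0.753]
 [-0.71  -0.251 -0.658]] [ 0.20535723 -0.2540527   1.78816061] 3.9999747
```

View pics/top0.png

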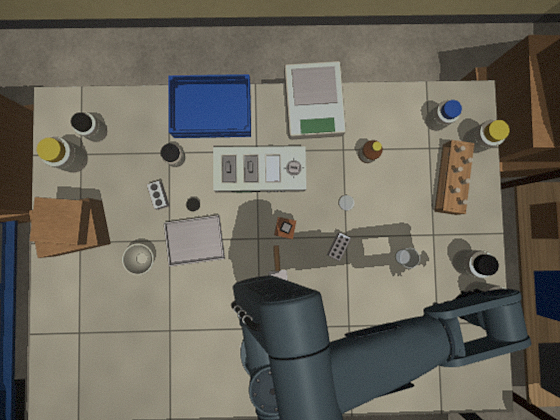

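View pics/scene0.png

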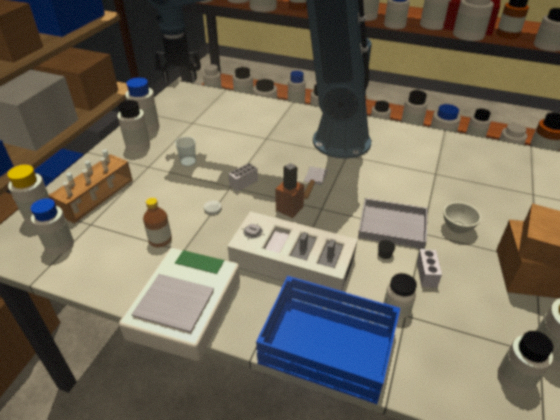

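The top view shows the heater at about (259,169). Blanks are at (229,167) and (251,167), the open pocket is at (272,168) and the switch at (293,167). The three-hole block is at (157,194), the ten-hole block at (339,246), the stand at (286,228) and the tray at (195,240). The scene view agrees: two blocks and two blanks.

```bash
cat > h.py <<'E'
import numpy as np, cv2, sys
from scipy.spatial.transform import Rotation as Ro
def cloud(c, R=None, t=None):
    """world points per pixel from depth"""
    K=c["intrinsics"]; R=c["R"] if R is None else R; t=c["t"] if t is None else t
    v,u=np.mgrid[:420,:560]; d=c["depth"]
    P=np.stack([(u-K[0,2])/K[0,0]*d,(v-K[1,2])/K[1,1]*d,d],-1)
    W=(P-t)@R; W[d==0]=np.nan; return W
def ray(c,uv,z,R=None,t=None):
    K=c["intrinsics"]; R=c["R"] if R is None else R; t=c["t"] if t is None else t
    uv=np.atleast_2d(np.asarray(uv,float)); d=np.c_[uv,np.ones(len(uv))]@np.linalg.inv(K).T@R
    o=-R.T@t; return (o+d*((z-o[2])/d[:,2])[:,None])[:,:2]
def wrist(ctrl):
    o=ctrl.get_obs(); c=ctrl.camera("wrist"); T=np.eye(4)
    q=o["eef_rot"]; T[:3,:3]=Ro.from_quat(np.r_[q[1:],q[0]]).as_matrix(); T[:3,3]=o["eef_pos"]
    M=np.linalg.inv(T@c["tool_from_camera"]); c["R"]=M[:3,:3]; c["t"]=M[:3,3]; return c
def rect(xy):
    """centre, long, short, yaw(deg) of long axis from boundary pts"""
    (cx,cy),(w,h),a=cv2.minAreaRect((xy*1000).astype(np.float32))
    if w<h: w,h,a=h,w,a+90
    a=(a+90)%180-90
    return np.round([cx,cy,w,h,a],1)
def yaw(o):
    q=o["eef_rot"]; m=Ro.from_quat(np.r_[q[1:],q[0]]).as_matrix(); return np.degrees(np.arctan2(m[1,0],m[0,0])), np.degrees(np.arccos(-m[2,2])),m
def go(ctrl,x,y,z,yw=None):
    """units to go: turn first (about tool z), then shift in the turned axes; z is TCP height"""
    o=ctrl.get_obs(); a,tilt,m=yaw(o); 
    if yw is None: yw=a
    dt=(-(yw-a)+90)%180-90 if False else -(yw-a)
    r=np.radians(yw); d=np.array([x,y,z])-o["eef_pos"]
    X=np.array([np.cos(r),np.sin(r)]); Y=np.array([np.sin(r),-np.cos(r)])
    print("pose",np.round(o["eef_pos"],4),"yaw %.1f tilt %.2f"%(a,tilt),"q6 %.2f"%o["q"][5],"open %.3f"%o["opening"],"F",np.round(o["wrist_force"],1),"t %.1f"%o["time_s"])
    print("turn units %.2f (q6 after ~%.2f); shift units x %.3f y %.3f z %.3f"%(dt/8,o["q"][5]+np.radians(dt),d[:2]@X/.05,d[:2]@Y/.05,-d[2]/.05))
E
python3 - <<'E'
from h import *
c=dict(np.load("pics/top0.npz")); W=cloud(c); z=W[...,2]
def blob(name,roi,lo,hi,plane):
    x0,x1,y0,y1=roi; m=np.zeros((420,560),np.uint8); m[y0:y1,x0:x1]=((z>lo)&(z<hi))[y0:y1,x0:x1]
    m=cv2.morphologyEx(m,cv2.MORPH_OPEN,np.ones((2,2)))
    n,l,s,_=cv2.connectedComponentsWithStats(m); k=1+np.argmax(s[1:,4])
    ct=max(cv2.findContours((l==k).astype(np.uint8),0,2)[0],key=len)[:,0]
    print(name,s[k],rect(ray(c,ct,plane)),"z",np.round(np.nanmedian(z[l==k]),4))
blob("heater",(205,312,140,198),.06,.09,.075)
blob("block2",(140,175,172,215),.04,.07,.054)
blob("block1",(322,358,228,266),.04,.07,.054)
blob("tray",(160,230,210,270),.018,.04,.03)
blob("stand",(270,305,212,245),.07,.1,.09)
blob("handle",(270,305,212,245),.14,.19,.165)
blob("bar a",(222,236,155,180),.1,.13,.113)
blob("bar b",(244,258,155,180),.1,.13,.113)
blob("switch",(284,305,155,180),.08,.1,.087)
blob("pocket",(264,282,150,185),.04,.065,.055)
for n,r in dict(jar=(155,185,135,170),small=(183,203,193,215),mortar=(118,158,235,280),beaker=(393,415,240,275),dish=(335,358,190,215)).items():blob(n,r,.012,.2,.0)
E
```

```text
heater [ 214  147   93   45 3401] [639.5  28.1 318.6 151.3  89.6] z 0.0728
block2 [148 182  19  28 341] [556.3 387.3  92.   46.1  16.7] z 0.0527
block1 [329 234  22  28 340] [ 363.6 -242.6   89.    45.   -28.3] z 0.0528
tray [165 227   5  29  61] [397.3 359.9  99.    7.3   5.8] z 0.0209
stand [275 218  22  22 249] [432.7 -54.7  63.8  63.8 -12.7] z 0.0883
handle [281 222  11  12  93] [432.8 -54.5  31.7  30.2 -27.7] z 0.1638
bar a [227 163   4  10  37] [639.9 133.6  30.5  10.1  -0.8] z 0.1099
bar b [249 163   5   9  40] [640.2  58.   27.2  13.5  -1. ] z 0.1091
switch [289 163  11  11  93] [638.2 -88.3  34.7  34.4  -1.4] z 0.0842
pocket [267 156  14  27 365] [641.  -18.4  91.9  45.6  -1.1] z 0.055
jar [161 144  25  23 433] [706.5 345.   93.2  74.1  44.7] z 0.0954
small [187 199  14  13 151] [524.2 271.6  46.8  43.3  88.9] z 0.0335
mortar [123 244  31  32 628] [ 3.336e+02  4.700e+02  1.101e+02  1.063e+02 -1.000e-01] z 0.0327
beaker [396 249  20  20 221] [ 316.5 -487.4   68.8   68.5   87.5] z 0.0494
dish [342 196   6   7  18] [ 535.1 -274.1   28.5    7.7  -46.4] z 0.0122
```

```bash
python3 - <<'E'
from h import *; from bench import ctrl
c=dict(np.load("pics/top0.npz")); W=cloud(c); z=W[...,2]
# tray: pixels whose colour differs from tile: greyish, low height; outer rim at z=.03
hsv=cv2.cvtColor(c["pixels"],cv2.COLOR_RGB2HSV); roi=np.zeros((420,560),bool); roi[208:272,158:232]=1
m=((hsv[...,1]<35)&roi).astype(np.uint8); m=cv2.morphologyEx(m,cv2.MORPH_OPEN,np.ones((3,3)))
ct=max(cv2.findContours(m,0,2)[0],key=len)[:,0]; print(rect(ray(c,ct,.03)),cv2.boundingRect(ct))
go(ctrl,.640,.1335,.40,-.8)
E
```

```text
[397.4 266.6 198.  157.6 -83.5] (164, 215, 61, 52)
pose [ 0.2046 -0.5371  0.4039] yaw 20.8 tilt 0.09 q6 -0.21 open 0.999 F [-0.4  0.1  0.6] t 0.1
turn units 2.71 (q6 after ~0.17); shift units x 8.520 y -13.533 z 0.077
```

Request:
{"api": "drive_tool", "payload": {
  "commands": [
    [[0,0,0,0,0,0.9,0],[0,0,0,0,0,0.9,0],[0,0,0,0,0,0.91,0],[0.5,-0.8,0,0,0,0,0],[0.5,-0.8,0,0,0,0,0],[0.5,-0.8,0,0,0,0,0],[0.5,-0.8,0,0,0,0,0],[0.5,-0.8,0,0,0,0,0],[0.5,-0.8,0,0,0,0,0],[0.5,-0.8,0,0,0,0,0]]
  ]
}}

```text
time_s: 1.1
eef_pos: [0.3842, -0.2581, 0.4045]
eef_rot: [-0.0, 1.0, -0.007, -0.0]
wrist_force: [0.2, -0.3, 0.3]
opening: 0.998
```

Request:
{"api": "drive_tool", "payload": {
  "commands": [
    [[0.5,-0.8,0,0,0,0,0],[0.5,-0.8,0,0,0,0,0],[0.5,-0.8,0,0,0,0,0],[0.5,-0.8,0,0,0,0,0],[0.5,-0.8,0,0,0,0,0],[0.5,-0.8,0,0,0,0,0],[0.5,-0.8,0,0,0,0,0],[0.5,-0.8,0,0,0,0,0],[0.5,-0.8,0,0,0,0,0],[0.02,0.07,0,0,0,0,0]]
  ]
}}

```text
time_s: 2.1
eef_pos: [0.6162, 0.0981, 0.4035]
eef_rot: [-0.001, 1.0, -0.005, -0.0]
wrist_force: [0.2, -0.7, -0.2]
opening: 0.997
```

```bash
python3 - <<'E'
from h import *; from bench import ctrl
c=wrist(ctrl); np.savez("pics/w1.npz",**c); cv2.imwrite("pics/w1.png",c["pixels"][:,:,::-1])
W=cloud(c); z=W[...,2]
m=((z>.1)&(z<.13)).astype(np.uint8)
n,l,s,_=cv2.connectedComponentsWithStats(m)
for k in range(1,n):
    if s[k,4]>150:
        ct=max(cv2.findContours((l==k).astype(np.uint8),0,2)[0],key=len)[:,0]; print(s[k],rect(ray(c,ct,.113)),np.nanmedian(z[l==k]))
go(ctrl,.640,.1335,.255,-.8)
E
```

```text
[  0  72  18  62 410] [692.7 299.4  44.5  12.5 -12.7] 0.10056171183020214
[221 149  21  39 734] [ 6.439e+02  1.349e+02  2.990e+01  1.520e+01 -4.000e-01] 0.11277478663134857
[317 149  20  39 736] [643.3  60.5  30.2  14.8   1.2] 0.11269314208358401
pose [0.6155 0.0953 0.4034] yaw -0.6 tilt 0.09 q6 1.54 open 0.997 F [ 0.2 -0.4 -0.2] t 2.1
turn units 0.02 (q6 after ~1.55); shift units x 0.479 y -0.770 z 2.969
```

View pics/w1.png

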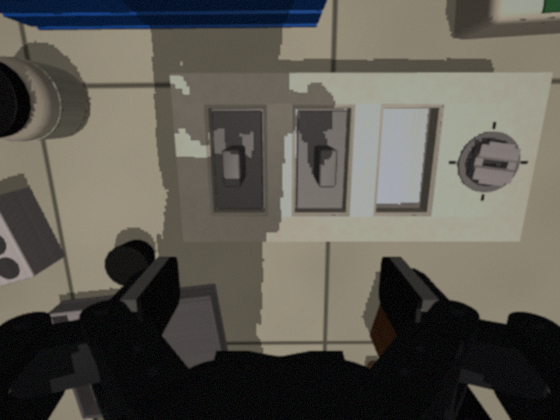

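The wrist picture shows the blank bars at (231,168) and (327,168), the open pocket at (405,157) and the switch at (495,162), with its slot along heater y.

Request:
{"api": "drive_tool", "payload": {
  "commands": [
    [[0.53,-0.79,0,0,0,0,60],[0,0,0.5,0,0,0,60],[0,0,0.5,0,0,0,60],[0,0,0.3,0,0,0,60],[0,0,0,0,0,0,60],[0,0,0,0,0,0,60]]
  ]
}}

```text
time_s: 2.75
eef_pos: [0.642, 0.1315, 0.3402]
eef_rot: [0.0, 1.0, -0.008, 0.0]
wrist_force: [0.1, 0.3, 0.6]
opening: 0.763
```

```bash
cat > bars.py <<'E'
from h import *
def bars(c,lo=.1,hi=.13,pl=.113):
    z=cloud(c)[...,2]; m=((z>lo)&(z<hi)).astype(np.uint8); n,l,s,_=cv2.connectedComponentsWithStats(m)
    for k in range(1,n):
        if s[k,4]>150:
            ct=max(cv2.findContours((l==k).astype(np.uint8),0,2)[0],key=len)[:,0]; print(s[k],rect(ray(c,ct,pl)),np.nanmedian(z[l==k]))
E
python3 - <<'E'
from bars import *; from bench import ctrl
go(ctrl,.642,.1345,.255,-.6)
c=wrist(ctrl); bars(c)
E
```

```text
pose [0.642  0.1315 0.3402] yaw -0.9 tilt 0.01 q6 1.61 open 0.763 F [0.1 0.3 0.6] t 2.8
turn units -0.04 (q6 after ~1.60); shift units x -0.000 y -0.060 z 1.704
[ 260  197   23   50 1108] [645.6 135.7  31.7  13.7  -0.7] 0.11277884101768765
[ 376  196   30   50 1320] [ 6.452e+02  6.220e+01  3.170e+01  1.740e+01 -5.000e-01] 0.11253189227212101
```

Request:
{"api": "drive_tool", "payload": {
  "commands": [
    [[0.05,-0.07,0.6,0,0,0,60],[0,0,0.6,0,0,0,60],[0,0,0.5,0,0,0,60],[0,0,0,0,0,0,255],[0,0,0,0,0,0,255],[0,0,0,0,0,0,255],[0,0,0,0,0,0,255],[0,0,0,0,0,0,255],[0,0,-0.3,0,0,0,255],[0,0,-0.6,0,0,0,255]]
  ]
}}

```text
time_s: 3.8
eef_pos: [0.6437, 0.1356, 0.2985]
eef_rot: [0.0, 1.0, -0.007, -0.002]
wrist_force: [-0.5, 0.5, -1.4]
opening: 0.15
```

Request:
{"api": "drive_tool", "payload": {
  "commands": [
    [[0,0,-0.8,0,0,0,255],[0,0,-0.3,0,0,0,255],[0,0,0,0,0,0,255]]
  ]
}}

```text
time_s: 4.1
eef_pos: [0.6453, 0.1359, 0.3587]
eef_rot: [-0.0, 1.0, -0.007, 0.003]
wrist_force: [0.8, -1.2, -0.9]
opening: 0.154
```

```bash
python3 - <<'E'
from h import *; from bench import ctrl
r=np.radians(6.5); tc=np.array([.397,.267]); p=tc+.037*np.array([-np.sin(r),np.cos(r)]); print(p)
go(ctrl,*p,.206,6.5)
E
```

```text
[0.39281148 0.30376216]
pose [0.6453 0.1359 0.3587] yaw -0.8 tilt 0.39 q6 1.61 open 0.154 F [ 0.8 -1.2 -0.9] t 4.1
turn units -0.92 (q6 after ~1.49); shift units x -4.638 y -3.908 z 3.055
```

Request:
{"api": "drive_tool", "payload": {
  "commands": [
    [[0,0,0,0,0,-0.92,255],[-0.58,-0.49,0,0,0,0,255],[-0.58,-0.49,0,0,0,0,255],[-0.58,-0.49,0,0,0,0,255],[-0.58,-0.49,0,0,0,0,255],[-0.58,-0.49,0,0,0,0,255],[-0.58,-0.49,0,0,0,0,255],[-0.58,-0.49,0,0,0,0,255],[-0.58,-0.48,0,0,0,0,255],[0,0,0,0,0,0,255]]
  ]
}}

```text
time_s: 5.1
eef_pos: [0.3877, 0.305, 0.3523]
eef_rot: [0.0, 0.998, 0.059, -0.003]
wrist_force: [-0.2, 0.7, -0.9]
opening: 0.153
```

Request:
{"api": "drive_tool", "payload": {
  "commands": [
    [[0,0,0.8,0,0,0,255],[0,0,0.8,0,0,0,255],[0,0,0.8,0,0,0,255],[0,0,0,0,0,0,255],[0,0,0,0,0,0,255]]
  ]
}}

```text
time_s: 5.6
eef_pos: [0.3915, 0.3032, 0.2338]
eef_rot: [0.001, 0.998, 0.057, -0.002]
wrist_force: [-0.2, -0.1, -0.5]
opening: 0.15
```

```bash
python3 - <<'E'
from h import *; from bench import ctrl
go(ctrl,.3928,.3038,.206,6.5)
E
```

```text
pose [0.3915 0.3032 0.2338] yaw 6.5 tilt 0.20 q6 1.88 open 0.150 F [-0.2 -0.1 -0.5] t 5.6
turn units 0.00 (q6 after ~1.88); shift units x 0.027 y -0.009 z 0.557
```

Request:
{"api": "drive_tool", "payload": {
  "commands": [
    [[0,0,0.35,0,0,0,255],[0,0,0.2,0,0,0,255],[0,0,0,0,0,0,255],[0,0,0,0,0,0,150],[0,0,0,0,0,0,150],[0,0,0,0,0,0,150],[0,0,-0.5,0,0,0,150],[0,0,-0.8,0,0,0,60],[0,0,-0.9,0,0,0,60],[0,0,-0.6,0,0,0.91,60]]
  ]
}}

```text
time_s: 6.6
eef_pos: [0.3921, 0.3039, 0.3507]
eef_rot: [-0.001, 1.0, -0.007, 0.002]
wrist_force: [0.0, 0.7, 0.2]
opening: 0.769
```

Request:
{"api": "drive_tool", "payload": {
  "commands": [
    [[0.64,0.6,0,0,0,0,60],[0.64,0.6,0,0,0,0,60],[0.64,0.6,0,0,0,0,60],[0.64,0.6,0,0,0,0,60],[0.64,0.6,0,0,0,0,60],[0.64,0.6,0,0,0,0,60],[0.64,0.6,0,0,0,0,60],[0.63,0.57,0,0,0,0,60],[0,0,0,0,0,0,60],[0,0,0,0,0,0,60]]
  ]
}}

```text
time_s: 7.6
eef_pos: [0.6442, 0.061, 0.3468]
eef_rot: [-0.0, 1.0, -0.007, -0.0]
wrist_force: [-0.6, 0.1, -0.6]
opening: 0.766
```

```bash
python3 - <<'E'
from bars import *; from bench import ctrl
go(ctrl,.6445,.0605,.255,-.7)
c=wrist(ctrl); bars(c); np.savez("pics/w2.npz",**c)
t=ctrl.camera("top"); cv2.imwrite("pics/top2.png",cv2.resize(t["pixels"][130:290,120:380,::-1],None,fx=3,fy=3)); np.savez("pics/top2.npz",**t)
E
```

```text
pose [0.6442 0.061  0.3468] yaw -0.9 tilt 0.06 q6 1.50 open 0.766 F [-0.6  0.1 -0.6] t 7.6
turn units -0.02 (q6 after ~1.49); shift units x 0.005 y 0.011 z 1.837
[ 269  198   22   49 1019] [ 6.451e+02  6.000e+01  3.220e+01  1.340e+01 -3.000e-01] 0.11281177992023472
```

View pics/top2.png

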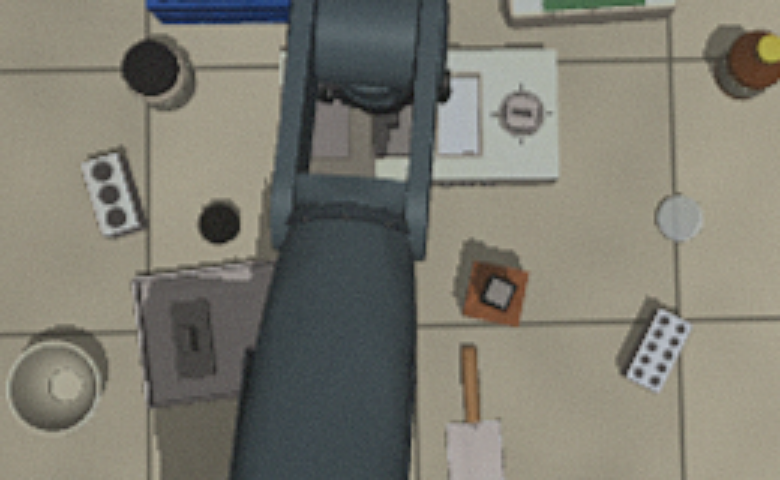

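The first blank lies in the left half of the tray, at crop (193,338). The open pocket, switch, stand and both blocks are where they were.

Request:
{"api": "drive_tool", "payload": {
  "commands": [
    [[0.02,0.02,0.6,0,0,0,60],[0,0,0.6,0,0,0,60],[0,0,0.64,0,0,0,60],[0,0,0,0,0,0,255],[0,0,0,0,0,0,255],[0,0,0,0,0,0,255],[0,0,0,0,0,0,255],[0,0,0,0,0,0,255],[0,0,-0.3,0,0,0,255],[0,0,-0.6,0,0,0,255]]
  ]
}}

```text
time_s: 8.7
eef_pos: [0.6442, 0.0607, 0.2991]
eef_rot: [-0.0, 1.0, -0.007, -0.002]
wrist_force: [-0.1, -0.3, -2.2]
opening: 0.155
```

Request:
{"api": "drive_tool", "payload": {
  "commands": [
    [[0,0,-0.8,0,0,0,255],[0,0,-0.3,0,0,-0.92,255],[0,0,0,0,0,0,255],[0,0,0,0,0,0,255]]
  ]
}}

```text
time_s: 9.1
eef_pos: [0.6448, 0.0608, 0.3553]
eef_rot: [0.0, 0.998, 0.056, -0.0]
wrist_force: [0.2, 0.5, -2.1]
opening: 0.159
```

```bash
python3 - <<'E'
from h import *; from bench import ctrl
r=np.radians(6.5); tc=np.array([.397,.267]); p=tc-.037*np.array([-np.sin(r),np.cos(r)]); print(p)
go(ctrl,*p,.206,6.5)
E
```

```text
[0.40118852 0.23023784]
pose [0.6448 0.0608 0.3553] yaw 6.4 tilt 0.00 q6 1.37 open 0.159 F [ 0.2  0.5 -2.1] t 9.1
turn units -0.01 (q6 after ~1.37); shift units x -4.457 y -3.919 z 2.986
```

Request:
{"api": "drive_tool", "payload": {
  "commands": [
    [[-0.56,-0.49,0,0,0,0,255],[-0.56,-0.49,0,0,0,0,255],[-0.56,-0.49,0,0,0,0,255],[-0.56,-0.49,0,0,0,0,255],[-0.56,-0.49,0,0,0,0,255],[-0.56,-0.49,0,0,0,0,255],[-0.56,-0.49,0,0,0,0,255],[-0.54,-0.49,0,0,0,0,255],[0,0,0.5,0,0,0,255],[0,0,0.8,0,0,0,255]]
  ]
}}

```text
time_s: 10.1
eef_pos: [0.4006, 0.2308, 0.2905]
eef_rot: [-0.0, 0.998, 0.057, 0.002]
wrist_force: [1.5, -0.2, -1.8]
opening: 0.154
```

Request:
{"api": "drive_tool", "payload": {
  "commands": [
    [[0,0,0.8,0,0,0,255],[0,0,0.4,0,0,0,255],[0,0,0,0,0,0,255],[0,0,0.3,0,0,0,255],[0,0,0.16,0,0,0,255],[0,0,0,0,0,0,255]]
  ]
}}

```text
time_s: 10.7
eef_pos: [0.4013, 0.2298, 0.2076]
eef_rot: [0.0, 0.998, 0.057, -0.0]
wrist_force: [-0.4, -0.3, -0.2]
opening: 0.15
```

```bash
python3 - <<'E'
from h import *; from bench import ctrl
go(ctrl,.4012,.2302,.206,6.5)
E
```

```text
pose [0.4013 0.2298 0.2076] yaw 6.5 tilt 0.01 q6 1.72 open 0.150 F [-0.4 -0.3 -0.2] t 10.7
turn units 0.00 (q6 after ~1.72); shift units x -0.002 y -0.007 z 0.033
```

Request:
{"api": "drive_tool", "payload": {
  "commands": [
    [[0,0,0,0,0,0,150],[0,0,0,0,0,0,150],[0,0,0,0,0,0,150],[0,0,-0.5,0,0,0,150],[0,0,-0.8,0,0,0,0],[0,0,-0.9,0,0,0,0],[0,0,-0.8,0,0,-0.64,0],[0.5,-0.3,0,0,0,-0.64,0],[0.65,-0.35,0,0,0,0,0],[0.65,-0.35,0,0,0,0,0]]
  ]
}}

```text
time_s: 11.7
eef_pos: [0.4753, 0.3027, 0.3584]
eef_rot: [-0.0, 0.989, 0.146, 0.001]
wrist_force: [0.2, 0.3, -0.8]
opening: 1.0
```

Request:
{"api": "drive_tool", "payload": {
  "commands": [
    [[0.65,-0.35,0,0,0,0,0],[0.65,-0.35,0,0,0,0,0],[0.65,-0.35,0,0,0,0,0],[0,0,0,0,0,0,0],[0,0,0,0,0,0,0]]
  ]
}}

```text
time_s: 12.2
eef_pos: [0.5526, 0.3807, 0.3562]
eef_rot: [0.0, 0.989, 0.147, -0.001]
wrist_force: [0.1, 0.4, 0.1]
opening: 1.002
```

```bash
python3 - <<'E'
from bars import *; from bench import ctrl
go(ctrl,.5563,.3873,.19,16.7)
c=wrist(ctrl); bars(c,.045,.065,.054); cv2.imwrite("pics/w3.png",c["pixels"][:,:,::-1])
E
```

```text
pose [0.5526 0.3807 0.3562] yaw 16.9 tilt 0.10 q6 1.70 open 1.002 F [0.1 0.4 0.1] t 12.2
turn units 0.02 (q6 after ~1.71); shift units x 0.109 y -0.105 z 3.325
[344   0  66  85 678] [679.  348.3  69.3  28.5  54.9] 0.05458969256830662
[ 487   96   73  152 2620] [ 6.304e+02  1.894e+02  1.261e+02  1.800e+01 -2.000e-01] 0.05494445475372118
[   0  124   41  187 3286] [466.8 581.9 166.9  18.9  12.1] 0.05538890224265375
[ 242  131   55  107 5613] [560.2 390.8  89.6  43.7  16.6] 0.054167403051488934
[162 334  34  35 379] [383.4 427.5  44.5  11.2  48.6] 0.05471747305286458
```

View pics/w3.png

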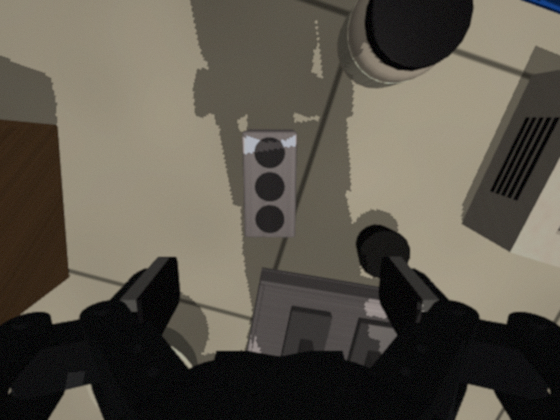

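The three-hole block is at (269,184) in the wrist picture, and the small jar at (383,250) is clear of the jaws. Now grasping it.

Request:
{"api": "drive_tool", "payload": {
  "commands": [
    [[0.18,-0.14,0.6,0,0,0,40],[0,0,0.6,0,0,0,40],[0,0,0.6,0,0,0,40],[0,0,0.6,0,0,0,40],[0,0,0.5,0,0,0,40],[0,0,0.24,0,0,0,40],[0,0,0,0,0,0,255],[0,0,0,0,0,0,255],[0,0,0,0,0,0,255],[0,0,0,0,0,0,255]]
  ]
}}

```text
time_s: 13.25
eef_pos: [0.5597, 0.39, 0.202]
eef_rot: [-0.0, 0.989, 0.146, 0.001]
wrist_force: [-0.4, -0.8, 2.0]
opening: 0.505
```

Request:
{"api": "drive_tool", "payload": {
  "commands": [
    [[0,0,-0.2,0,0,0,255],[0,0,-0.5,0,0,0,255],[0,0,-0.8,0,0,0,255],[0,0,-0.8,0,0,0,255],[0,0,-0.7,0,0,0,255],[0,0,0,0,0,0,255],[0,0,0,0,0,0,255]]
  ]
}}

```text
time_s: 13.95
eef_pos: [0.559, 0.3897, 0.3508]
eef_rot: [-0.0, 0.989, 0.146, 0.001]
wrist_force: [0.5, -0.4, -6.0]
opening: 0.506
```

```bash
python3 - <<'E'
from bars import *; from bench import ctrl
o=ctrl.get_obs(); c=wrist(ctrl); cv2.imwrite("pics/w4.png",c["pixels"][:,:,::-1])
go(ctrl,.640,.133,.3,-.7)
zt=o["eef_pos"][2]-.199+.054; print("block top expected",zt)
d=c["depth"]; P=cloud(c)
bars(c,zt-.012,zt+.012,zt)
E
```

```text
pose [0.5585 0.3894 0.3486] yaw 16.8 tilt 0.15 q6 1.71 open 0.501 F [ 0.2 -0.8 -6. ] t 14.0
turn units 2.19 (q6 after ~2.02); shift units x 1.692 y 5.109 z 0.971
block top expected 0.20575381073254773
[  184   171   190   186 23108] [569.2 392.   74.9  71.3  16.9] 0.20284892719096412
```

```bash
python3 - <<'E'
from h import *
c=dict(np.load("pics/w2.npz")); W=cloud(c); z=W[...,2]
cv2.imwrite("pics/w2.png",c["pixels"][:,:,::-1])
m=((z>.045)&(z<.0725)).astype(np.uint8); m=cv2.morphologyEx(m,cv2.MORPH_OPEN,np.ones((3,3)))
n,l,s,_=cv2.connectedComponentsWithStats(m)
for k in range(1,n):
    if s[k,4]>2000:
        ct=max(cv2.findContours((l==k).astype(np.uint8),0,2)[0],key=len)[:,0]; print(s[k],rect(ray(c,ct,.074)),np.nanmedian(z[l==k]))
E
```

```text
[ 462    0   98   52 4396] [767.6 -94.   65.1  30.9 -87.1] 0.06846991744633524
[   0   23  278   15 2740] [766.6 151.7 183.5   6.2 -89.9] 0.059641494669236295
[ 346  145   72  122 7321] [ 6.427e+02 -1.570e+01  9.450e+01  4.900e+01 -2.000e-01] 0.055683173321465634
[ 142  146   74  122 7177] [ 6.440e+02  1.355e+02  9.400e+01  4.890e+01 -1.000e-01] 0.05577278013796517
[ 246  146   68  121 6474] [ 6.434e+02  5.970e+01  9.370e+01  4.880e+01 -5.000e-01] 0.06693714464152666
```

View pics/w2.png

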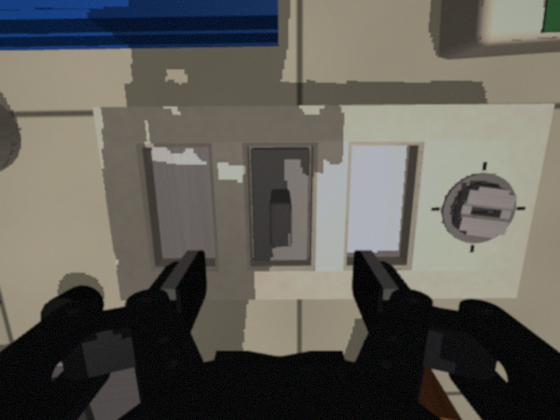

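Wrist-frame pocket centres are a (.6440,.1355), b (.6434,.0597) and c (.6427,-.0157), with the heater at yaw -0.5°. The switch is at (480,209) in this picture. Carrying block2 over pocket a.

Request:
{"api": "drive_tool", "payload": {
  "commands": [
    [[0,0,0,0,0,0.72,255],[0,0,0,0,0,0.72,255],[0,0,0,0,0,0.73,255],[0.22,0.63,0,0,0,0,255],[0.22,0.63,0,0,0,0,255],[0.22,0.63,0,0,0,0,255],[0.22,0.63,0,0,0,0,255],[0.22,0.63,0,0,0,0,255],[0.22,0.63,0,0,0,0,255],[0.22,0.63,0,0,0,0,255]]
  ]
}}

```text
time_s: 15.0
eef_pos: [0.6335, 0.1671, 0.3465]
eef_rot: [0.0, 1.0, -0.005, -0.003]
wrist_force: [0.4, 0.2, -4.8]
opening: 0.501
```

Request:
{"api": "drive_tool", "payload": {
  "commands": [
    [[0.22,0.65,0,0,0,0,255],[0,0,0.3,0,0,0,255],[0,0,0.3,0,0,0,255],[0,0,0.2,0,0,0,255],[0,0,0,0,0,0,255],[0,0,0,0,0,0,255]]
  ]
}}

```text
time_s: 15.6
eef_pos: [0.6444, 0.137, 0.3092]
eef_rot: [-0.0, 1.0, -0.004, -0.001]
wrist_force: [0.4, -0.4, -4.3]
opening: 0.5
```

```bash
python3 - <<'E'
from h import *; from bench import ctrl
go(ctrl,.6441,.1355,.257,-.5)
E
```

```text
pose [0.6444 0.137  0.3092] yaw -0.4 tilt 0.10 q6 1.61 open 0.500 F [ 0.4 -0.4 -4.3] t 15.6
turn units 0.01 (q6 after ~1.61); shift units x -0.006 y 0.031 z 1.045
```

Lower slowly, watching the force.

Request:
{"api": "drive_tool", "payload": {
  "commands": [
    [[0,0.03,0.3,0,0,0,255],[0,0,0.3,0,0,0,255],[0,0,0.15,0,0,0,255],[0,0,0.1,0,0,0,255],[0,0,0.1,0,0,0,255],[0,0,0.05,0,0,0,255],[0,0,0,0,0,0,255]]
  ]
}}

```text
time_s: 16.3
eef_pos: [0.6448, 0.1344, 0.2599]
eef_rot: [-0.0, 1.0, -0.005, -0.0]
wrist_force: [-1.6, -0.6, -6.8]
opening: 0.499
```

```bash
python3 - <<'E'
from h import *; from bench import ctrl
go(ctrl,.6441,.1355,.257,-.5)
E
```

```text
pose [0.6448 0.1344 0.2599] yaw -0.5 tilt 0.03 q6 1.61 open 0.499 F [-1.6 -0.6 -6.8] t 16.3
turn units -0.00 (q6 after ~1.61); shift units x -0.015 y -0.021 z 0.058
```

Request:
{"api": "drive_tool", "payload": {
  "commands": [
    [[0,-0.01,0.05,0,0,0,255],[0,0,0.03,0,0,0,255],[0,0,0,0,0,0,255],[0,0,0,0,0,0,80],[0,0,0,0,0,0,80],[0,0,0,0,0,0,80],[0,0,-0.3,0,0,0,80],[0,0,-0.6,0,0,0,80],[0,0,-0.8,0,0,0,80],[0,0,-0.6,0,0,0,80]]
  ]
}}

```text
time_s: 17.3
eef_pos: [0.6453, 0.135, 0.3752]
eef_rot: [-0.0, 1.0, -0.004, 0.002]
wrist_force: [0.8, -0.8, 0.7]
opening: 0.687
```

```bash
python3 - <<'E'
from bars import *; from bench import ctrl
go(ctrl,.364,-.243,.36,-28.3)
c=wrist(ctrl); bars(c,.1,.12,.109); np.savez("pics/w5.npz",**c)
t=ctrl.camera("top"); np.savez("pics/top5.npz",**t); z=cloud(t)[...,2]
m=np.zeros((420,560),np.uint8); m[220:275,310:370]=((z>.04)&(z<.07))[220:275,310:370]
ct=max(cv2.findContours(m,0,2)[0],key=len)[:,0]; print("block1",rect(ray(t,ct,.054)))
E
```

```text
pose [0.6453 0.135  0.3752] yaw -0.5 tilt 0.21 q6 1.61 open 0.687 F [ 0.8 -0.8  0.7] t 17.3
turn units 3.47 (q6 after ~2.09); shift units x -1.370 y 9.324 z 0.304
[   0   95   47   87 1707] [696.2 312.2  59.5  31.5 -12.5] 0.10051781510487313
[ 248  149   62  119 7037] [ 6.461e+02  1.346e+02  8.970e+01  4.360e+01 -6.000e-01] 0.10912723563899313
block1 [ 367.2 -239.1   89.    44.9  -28.4]
```

Block2 is seated: its top is at 109.1 mm and its centre is within 2 mm of the pocket's. Next is block1.

Request:
{"api": "drive_tool", "payload": {
  "commands": [
    [[0,0,0,0,0,0.87,40],[0,0,0,0,0,0.87,40],[0,0,0,0,0,0.87,40],[0,0,0,0,0,0.87,40],[-0.11,0.76,0,0,0,0,40],[-0.11,0.76,0,0,0,0,40],[-0.11,0.76,0,0,0,0,40],[-0.11,0.76,0,0,0,0,40],[-0.11,0.76,0,0,0,0,40],[-0.11,0.76,0,0,0,0,40]]
  ]
}}

```text
time_s: 18.4
eef_pos: [0.5065, -0.051, 0.3717]
eef_rot: [0.0, 0.97, -0.245, 0.0]
wrist_force: [0.1, -0.7, 0.3]
opening: 0.842
```

Request:
{"api": "drive_tool", "payload": {
  "commands": [
    [[-0.11,0.76,0,0,0,0,40],[-0.11,0.76,0,0,0,0,40],[-0.11,0.76,0,0,0,0,40],[-0.11,0.76,0,0,0,0,40],[-0.11,0.76,0,0,0,0,40],[-0.11,0.83,0.2,0,0,0,40],[0,0,0.2,0,0,0,40],[0,0,0,0,0,0,40]]
  ]
}}

```text
time_s: 19.2
eef_pos: [0.3678, -0.2382, 0.3503]
eef_rot: [-0.001, 0.969, -0.246, -0.001]
wrist_force: [0.8, 0.1, 0.4]
opening: 0.84
```

```bash
python3 - <<'E'
from bars import *; from bench import ctrl
go(ctrl,.369,-.238,.199,-28.4)
c=wrist(ctrl); bars(c,.045,.065,.054); np.savez("pics/w6.npz",**c); 
E
```

```text
pose [ 0.3678 -0.2382  0.3503] yaw -28.5 tilt 0.12 q6 1.22 open 0.840 F [0.8 0.1 0.4] t 19.2
turn units -0.02 (q6 after ~1.22); shift units x 0.019 y -0.015 z 3.025
[  0   1  26  55 695] [ 570.2 -129.    36.1   17.8  -40.8] 0.05260781644980173
[ 531   69   29   77 1177] [ 332.7 -450.8   57.    20.9  -16.1] 0.05481139970093056
[ 258  144   55  107 5678] [ 366.2 -243.2   89.5   43.7  -28.2] 0.054139735565011116
[  57  186   48   78 1198] [426.6 -83.7  66.8  15.5 -11.8] 0.05540178095621749
```

Request:
{"api": "drive_tool", "payload": {
  "commands": [
    [[0.02,0.1,0.6,0,0,0,40],[0,0,0.6,0,0,0,40],[0,0,0.6,0,0,0,40],[0,0,0.6,0,0,0,40],[0,0,0.4,0,0,0,40],[0,0,0.22,0,0,0,40],[0,0,0,0,0,0,255],[0,0,0,0,0,0,255],[0,0,0,0,0,0,255],[0,0,0,0,0,0,255]]
  ]
}}

```text
time_s: 20.25
eef_pos: [0.3677, -0.2432, 0.2014]
eef_rot: [0.001, 0.97, -0.245, 0.001]
wrist_force: [1.6, 2.7, 3.3]
opening: 0.504
```

Request:
{"api": "drive_tool", "payload": {
  "commands": [
    [[0,0,-0.2,0,0,0,255],[0,0,-0.5,0,0,0,255],[0,0,-0.8,0,0,0,255],[0,0,-0.9,0,0,0,255],[0,0,-0.9,0,0,0,255],[0,0,-0.9,0,0,-0.87,255],[0,0,0,0,0,-0.87,255],[0,0,0,0,0,-0.87,255],[0,0,0,0,0,-0.87,255],[0,0,0,0,0,0,255]]
  ]
}}

```text
time_s: 21.25
eef_pos: [0.3667, -0.2425, 0.4105]
eef_rot: [-0.0, 1.0, -0.004, -0.0]
wrist_force: [-0.0, -0.1, -4.1]
opening: 0.506
```

```bash
python3 - <<'E'
from bars import *; from bench import ctrl
go(ctrl,.6435,.0597,.31,-.5)
E
```

```text
pose [ 0.3667 -0.2425  0.4105] yaw -0.5 tilt 0.01 q6 0.72 open 0.506 F [-0.  -0.1 -4.1] t 21.2
turn units 0.00 (q6 after ~0.72); shift units x 5.484 y -6.093 z 2.011
```

Request:
{"api": "drive_tool", "payload": {
  "commands": [
    [[0.55,-0.61,0,0,0,0,255],[0.55,-0.61,0,0,0,0,255],[0.55,-0.61,0,0,0,0,255],[0.55,-0.61,0,0,0,0,255],[0.55,-0.61,0,0,0,0,255],[0.55,-0.61,0,0,0,0,255],[0.55,-0.61,0,0,0,0,255],[0.55,-0.61,0,0,0,0,255],[0.55,-0.61,0,0,0,0,255],[0.55,-0.6,0,0,0,0,255]]
  ]
}}

```text
time_s: 22.25
eef_pos: [0.6455, 0.0606, 0.4099]
eef_rot: [0.0, 1.0, -0.006, -0.001]
wrist_force: [0.2, -0.0, -4.7]
opening: 0.505
```

Request:
{"api": "drive_tool", "payload": {
  "commands": [
    [[0,0,0.5,0,0,0,255],[0,0,0.6,0,0,0,255],[0,0,0.6,0,0,0,255],[0,0,0.2,0,0,0,255],[0,0,0,0,0,0,255],[0,0,0,0,0,0,255]]
  ]
}}

```text
time_s: 22.85
eef_pos: [0.6454, 0.0589, 0.3166]
eef_rot: [0.0, 1.0, -0.005, 0.001]
wrist_force: [0.7, -1.0, -3.2]
opening: 0.504
```

```bash
python3 - <<'E'
from bars import *; from bench import ctrl
go(ctrl,.6446,.0597,.257,-.5)
E
```

```text
pose [0.6454 0.0589 0.3166] yaw -0.6 tilt 0.10 q6 1.49 open 0.504 F [ 0.7 -1.  -3.2] t 22.9
turn units -0.01 (q6 after ~1.49); shift units x -0.015 y -0.016 z 1.193
```

Request:
{"api": "drive_tool", "payload": {
  "commands": [
    [[-0.02,-0.02,0.35,0,0,0,255],[0,0,0.35,0,0,0,255],[0,0,0.2,0,0,0,255],[0,0,0.1,0,0,0,255],[0,0,0.1,0,0,0,255],[0,0,0.06,0,0,0,255],[0,0,0,0,0,0,255]]
  ]
}}

```text
time_s: 23.55
eef_pos: [0.644, 0.0601, 0.2574]
eef_rot: [0.0, 1.0, -0.005, 0.0]
wrist_force: [-0.6, -0.4, -4.1]
opening: 0.501
```

Request:
{"api": "drive_tool", "payload": {
  "commands": [
    [[0,0,0.03,0,0,0,255],[0,0,0,0,0,0,255],[0,0,0,0,0,0,255]]
  ]
}}

```text
time_s: 23.85
eef_pos: [0.6442, 0.0601, 0.2564]
eef_rot: [0.0, 1.0, -0.005, 0.001]
wrist_force: [0.3, 0.5, -1.3]
opening: 0.502
```

Request:
{"api": "drive_tool", "payload": {
  "commands": [
    [[0,0,0,0,0,0,80],[0,0,0,0,0,0,80],[0,0,0,0,0,0,80],[0,0,-0.3,0,0,0,80],[0,0,-0.6,0,0,0,80],[0,0,-0.8,0,0,0,80],[-0.3,0.6,-0.6,0,0,0,80],[-0.3,0.9,0,0,0,0,80],[0,0,0,0,0,0,80],[0,0,0,0,0,0,80]]
  ]
}}

```text
time_s: 24.85
eef_pos: [0.613, -0.0156, 0.3721]
eef_rot: [0.0, 1.0, -0.006, 0.001]
wrist_force: [0.4, 0.4, -0.1]
opening: 0.689
```

```bash
python3 - <<'E'
from bars import *; from bench import ctrl
go(ctrl,.437,-.053,.40,-.5)
c=wrist(ctrl); bars(c,.1,.12,.109); bars(c,.0845,.092,.087); np.savez("pics/w7.npz",**c); cv2.imwrite("pics/w7.png",c["pixels"][:,:,::-1])
E
```

```text
pose [ 0.613  -0.0156  0.3721] yaw -0.6 tilt 0.09 q6 1.36 open 0.689 F [ 0.4  0.4 -0.1] t 24.9
turn units -0.02 (q6 after ~1.36); shift units x -3.514 y 0.779 z -0.558
[  22  104   88  127 8622] [ 6.452e+02  1.315e+02  8.860e+01  4.860e+01 -6.000e-01] 0.10914832223431128
[ 134  107   74  127 8136] [ 6.424e+02  5.820e+01  8.910e+01  4.530e+01 -4.000e-01] 0.10911630188635814
[ 99 105  20 119 580] [ 6.444e+02  1.133e+02  9.040e+01  4.800e+00 -6.000e-01] 0.08842683294521286
[202 108  10 117 252] [6.421e+02 3.800e+01 8.910e+01 2.300e+00 1.000e-01] 0.08832186029419409
[ 347  142   52   50 1768] [641.9 -87.5  36.5  36.   82.2] 0.0868111889771973
```

View pics/w7.png

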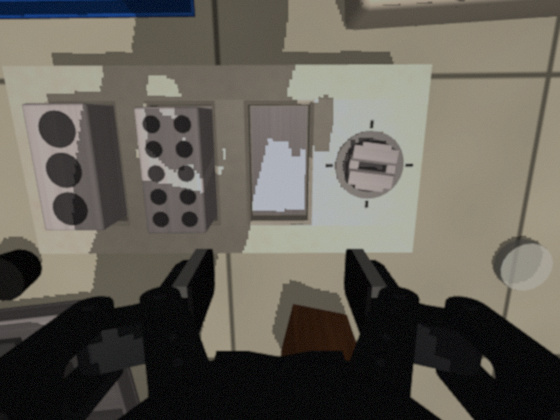

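Both blocks are seated, with tops at 109.1 mm at (64,167) and (168,170). The switch is at (372,165) with its slot turned a few degrees clockwise. Now over to the screwdriver.

Request:
{"api": "drive_tool", "payload": {
  "commands": [
    [[-0.3,0.1,-0.3,0,0,0,0],[-0.6,0.13,-0.26,0,0,0,0],[-0.6,0.13,0,0,0,0,0],[-0.6,0.13,0,0,0,0,0],[-0.6,0.13,0,0,0,0,0],[-0.6,0.13,0,0,0,0,0],[-0.2,0.03,0,0,0,0,0],[0,0,0,0,0,0,0],[0,0,0,0,0,0,0]]
  ]
}}

```text
time_s: 25.8
eef_pos: [0.4388, -0.0518, 0.3992]
eef_rot: [0.0, 1.0, -0.004, 0.001]
wrist_force: [-0.2, 0.3, 0.2]
opening: 1.001
```

```bash
python3 - <<'E'
from bars import *; from bench import ctrl
go(ctrl,.437,-.053,.30,-12.7)
c=wrist(ctrl); bars(c,.15,.18,.165); bars(c,.08,.1,.09); np.savez("pics/w8.npz",**c); cv2.imwrite("pics/w8.png",c["pixels"][100:340,130:430,::-1].repeat(2,0).repeat(2,1))
c=dict(np.load("pics/w7.npz")); z=cloud(c)[...,2]
m=np.zeros((420,560),np.uint8); m[130:205,330:410]=(z>.0835)[130:205,330:410]
cs=cv2.findContours(m,cv2.RETR_CCOMP,cv2.CHAIN_APPROX_NONE)[0]
for k in cs:
    if len(k)>15: print(len(k),rect(ray(c,k[:,0],.087)),"circle",np.round(cv2.minEnclosingCircle((ray(c,k[:,0],.087)*1000).astype(np.float32))[0],1))
E
```

```text
pose [ 0.4388 -0.0518  0.3992] yaw -0.5 tilt 0.09 q6 1.19 open 1.001 F [-0.2  0.3  0.2] t 25.8
turn units 1.53 (q6 after ~1.40); shift units x -0.029 y 0.032 z 1.984
[ 251  195   62   63 2488] [437.2 -54.2  34.   32.4 -25.8] 0.16643442477619946
[ 238  157   88   87 2943] [435.3 -54.   65.2  64.  -13. ] 0.09005979821725664
172 [641.9 -87.5  36.5  36.   82.2] circle [642.  -87.9]
70 [642.1 -87.2  22.6   7.4  82.4] circle [641.7 -87.1]
```

View pics/w8.png

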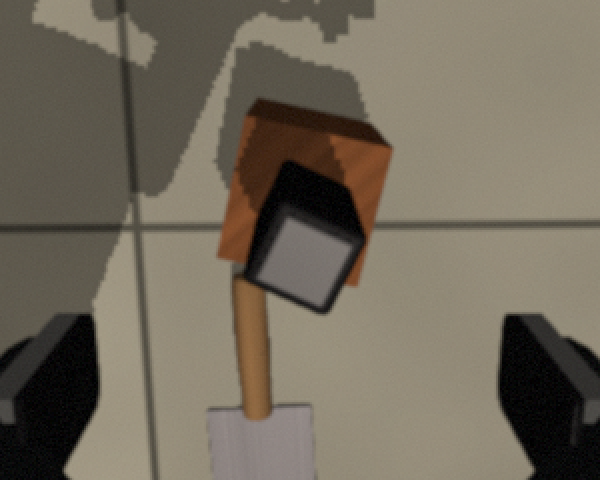

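The handle is at crop (305,262), yaw about -26° (mod 90°). The stand is at yaw about -13°, and a brush lies below it, flat on the bench. The slot centre is (.642,-.0872), with its direction at 82.4°.

Request:
{"api": "drive_tool", "payload": {
  "commands": [
    [[0,0,0,0,0,0.8,0],[0,0,0,0,0,0.8,0],[0,0,0,0,0,0.8,0],[0,0,0,0,0,0.79,0],[0,0.06,0.5,0,0,0,0],[0,0,0.6,0,0,0,0],[0,0,0.6,0,0,0,0],[0,0,0.52,0,0,0,0],[0,0,0,0,0,0,0]]
  ]
}}

```text
time_s: 26.75
eef_pos: [0.4358, -0.054, 0.2843]
eef_rot: [-0.001, 0.974, -0.225, -0.004]
wrist_force: [-0.6, -0.1, -0.3]
opening: 0.998
```

Request:
{"api": "drive_tool", "payload": {
  "commands": [
    [[0,0,0,0,0,0,255],[0,0,0,0,0,0,255],[0,0,0,0,0,0,255],[0,0,0,0,0,0,255],[0,0,0,0,0,0,255],[0,0,0,0,0,0,255]]
  ]
}}

```text
time_s: 27.35
eef_pos: [0.4372, -0.055, 0.2891]
eef_rot: [0.0, 0.974, -0.225, 0.001]
wrist_force: [-0.4, 0.7, 7.4]
opening: 0.366
```

Request:
{"api": "drive_tool", "payload": {
  "commands": [
    [[0,0,-0.3,0,0,0,255],[0,0,-0.6,0,0,0,255],[0,0,-0.6,0,0,0,255],[0,0,-0.6,0,0,0,255],[0,0,-0.4,0,0,0,255],[0,0,0,0,0,0,255]]
  ]
}}

```text
time_s: 27.95
eef_pos: [0.4372, -0.055, 0.4157]
eef_rot: [0.001, 0.974, -0.225, 0.003]
wrist_force: [-0.2, 0.1, -1.3]
opening: 0.366
```

```bash
python3 - <<'E'
from h import *; from bench import ctrl
go(ctrl,.642,-.0872,.45,-7.6)
o=ctrl.get_obs(); c=ctrl.camera("scene"); np.savez("pics/s9.npz",**c)
p=c["R"]@(o["eef_pos"]-[0,0,.26])+c["t"]; uv=(c["intrinsics"]@p/p[2])[:2]; print(uv)
u,v=uv.astype(int); cv2.imwrite("pics/s9.png",cv2.resize(c["pixels"][max(v-60,0):v+50,u-60:u+60,::-1],None,fx=5,fy=5,interpolation=cv2.INTER_NEAREST))
E
```

```text
pose [ 0.4372 -0.055   0.4157] yaw -26.0 tilt 0.35 q6 1.63 open 0.366 F [-0.2  0.1 -1.3] t 27.9
turn units -2.30 (q6 after ~1.31); shift units x 4.146 y 0.096 z -0.685
[288.58386126 169.82047369]
```

View pics/s9.png

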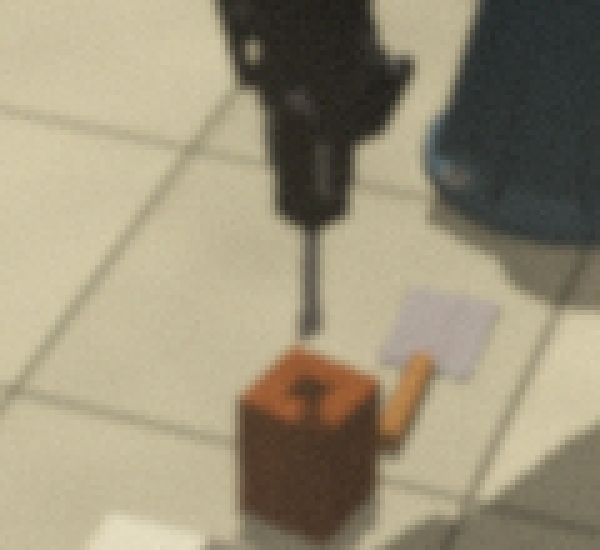

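At the tip the blade's width is ambiguous from this angle (about 45°). I'll turn the tool to tell the two blade directions apart.

Request:
{"api": "drive_tool", "payload": {
  "commands": [
    [[0,0,-0.3,0,0,-0.96,255],[0,0,-0.3,0,0,-0.96,255],[0,0,0,0,0,-0.96,255],[0,0,0,0,0,-0.96,255],[0,0,0,0,0,-0.96,255],[0,0,0,0,0,-0.95,255],[0,0,0,0,0,0,255],[0,0,0,0,0,0,255]]
  ]
}}

```text
time_s: 28.8
eef_pos: [0.4362, -0.0547, 0.4413]
eef_rot: [-0.001, 0.985, 0.172, -0.001]
wrist_force: [-0.5, 0.4, -1.1]
opening: 0.37
```

```bash
python3 - <<'E'
from h import *; from bench import ctrl
go(ctrl,.642,-.0872,.45,-7.6)
o=ctrl.get_obs(); c=ctrl.camera("scene"); np.savez("pics/s10.npz",**c)
p=c["R"]@(o["eef_pos"]-[0,0,.26])+c["t"]; uv=(c["intrinsics"]@p/p[2])[:2]; print(uv)
u,v=uv.astype(int); cv2.imwrite("pics/s10.png",cv2.resize(c["pixels"][max(v-30,0):v+30,u-35:u+35,::-1],None,fx=8,fy=8,interpolation=cv2.INTER_NEAREST))
E
```

```text
pose [ 0.4362 -0.0547  0.4413] yaw 19.8 tilt 0.14 q6 0.83 open 0.370 F [-0.5  0.4 -1.1] t 28.8
turn units 3.42 (q6 after ~1.31); shift units x 4.165 y 0.101 z -0.175
[288.91700076 162.59401708]
```

View pics/s10.png

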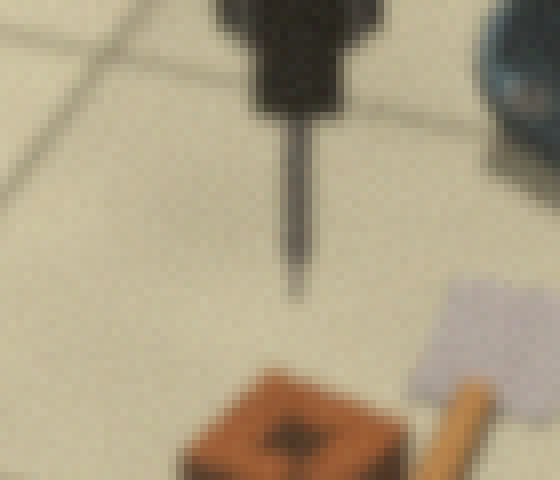

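At yaw 20° the blade is seen edge-on at crop (295,280), so it lies along tool x. I'll turn the tool to yaw 82.4° and look at the switch again from there, which gives the wrist-camera offset.

Request:
{"api": "drive_tool", "payload": {
  "commands": [
    [[0,0,0,0,0,-0.98,255],[0,0,0,0,0,-0.98,255],[0,0,0,0,0,-0.98,255],[0,0,0,0,0,-0.98,255],[0,0,0,0,0,-0.98,255],[0,0,0,0,0,-0.98,255],[0,0,0,0,0,-0.98,255],[0,0,0,0,0,-0.97,255]]
  ]
}}

```text
time_s: 29.65
eef_pos: [0.4364, -0.0547, 0.4422]
eef_rot: [-0.0, 0.75, 0.661, -0.0]
wrist_force: [0.1, -0.6, -2.1]
opening: 0.365
```

Request:
{"api": "drive_tool", "payload": {
  "commands": [
    [[-0.13,0.54,0,0,0,0,255],[-0.13,0.54,0,0,0,0,255],[-0.13,0.54,0,0,0,0,255],[-0.13,0.54,0.2,0,0,0,255],[-0.13,0.57,0.2,0,0,0,255],[0,0,0,0,0,0,255],[0,0,0,0,0,0,255],[0,0,0,0,0,0,255]]
  ]
}}

```text
time_s: 30.45
eef_pos: [0.5672, -0.1042, 0.4227]
eef_rot: [-0.0, 0.751, 0.66, -0.0]
wrist_force: [0.5, 0.3, -1.0]
opening: 0.37
```

```bash
cat > sw.py <<'E'
from h import *; from bench import ctrl
go(ctrl,.642,-.0872,.385,82.4)
c=wrist(ctrl); np.savez("pics/w11.npz",**c); cv2.imwrite("pics/w11.png",c["pixels"][:,:,::-1])
z=cloud(c)[...,2]; W=cloud(c); near=np.hypot(W[...,0]-.641,W[...,1]+.088)<.03
m=((z>.0835)&(z<.095)&near).astype(np.uint8)
cs=cv2.findContours(m,cv2.RETR_CCOMP,cv2.CHAIN_APPROX_NONE)[0]
for k in cs:
    if len(k)>15: print(len(k),cv2.boundingRect(k),rect(ray(c,k[:,0],.087)),"circle",np.round(cv2.minEnclosingCircle((ray(c,k[:,0],.087)*1000).astype(np.float32))[0],1))
E
python3 sw.py
```

```text
pose [ 0.5672 -0.1042  0.4227] yaw 82.6 tilt 0.03 q6 -0.26 open 0.370 F [ 0.5  0.3 -1. ] t 30.4
turn units 0.02 (q6 after ~-0.25); shift units x 0.536 y 1.438 z 0.755
145 (337, 143, 41, 40) [641.2 -88.5  36.6  35.6  -7.4] circle [641.3 -88.5]
61 (352, 149, 10, 27) [641.  -87.9  23.7   7.5  82.4] circle [640.9 -87.9]
```

View pics/w11.png

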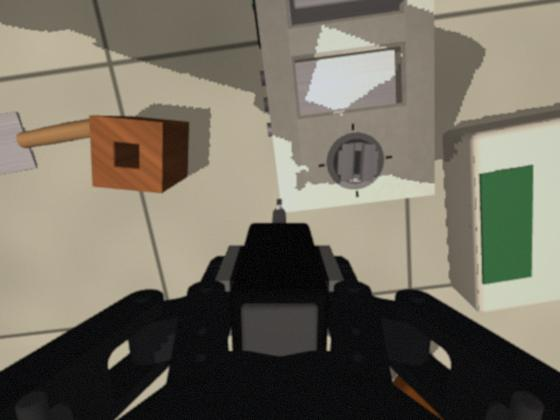

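The slot is at (357,161) in this picture. From the two yaws its centre works out at (.642,-.088). The blade tip shows at (279,205). I'll check the blade's offset from the TCP.

```bash
python3 - <<'E'
from h import *
c=dict(np.load("pics/w11.npz")); W=cloud(c); p=np.array([.5672,-.1042,.4227]); r=np.radians(82.6)
X=np.array([np.cos(r),np.sin(r)]);Y=np.array([np.sin(r),-np.cos(r)])
for v in range(196,226,3):
    z=W[v,262:298,2]; k=np.where(z>.1)[0]
    if len(k): 
        q=W[v,262+k]; print(v,262+k.min(),262+k.max(),"z",np.round(np.median(q[:,2])-p[2],4),"x",np.round(np.median((q[:,:2]-p[:2])@X),4),"y",np.round([((q[:,:2]-p[:2])@Y).min(),((q[:,:2]-p[:2])@Y).max()],4))
m=((W[...,2]-p[2]>-.135)&(W[...,2]-p[2]<-.115)).astype(np.uint8)
m[:,:200]=0;m[:,360:]=0
q=W[m>0]; q=(q[:,:2]-p[:2]); print("handle top x",np.percentile(q@X,[1,99]),"y",np.percentile(q@Y,[1,99]))
E
```

```text
199 276 280 z -0.2839 x 0.0035 y [-0.0019  0.0012]
202 276 280 z -0.2737 x 0.0036 y [-0.0018  0.0012]
205 276 281 z -0.264 x 0.0038 y [-0.0017  0.0019]
208 276 281 z -0.2645 x 0.0014 y [-0.0018  0.0019]
211 273 284 z -0.2608 x 0.0002 y [-0.004   0.0041]
214 272 285 z -0.2536 x 0.0 y [-0.0046  0.0049]
217 272 285 z -0.2463 x -0.0 y [-0.0044  0.0046]
220 272 285 z -0.2386 x 0.0003 y [-0.0042  0.0045]
223 262 297 z -0.1957 x 0.0118 y [-0.0083  0.0098]
handle top x [-0.00863103  0.01268124] y [-0.0230323   0.02446733]
```

The screwdriver axis sits 4.6 mm behind the TCP along tool x and is centred in y. The blade edge is 284 mm below the TCP.

```bash
python3 - <<'E'
from h import *; from bench import ctrl
go(ctrl,.6426,-.0834,.385,82.4)
E
```

```text
pose [ 0.5671 -0.1042  0.4231] yaw 82.6 tilt 0.02 q6 -0.26 open 0.368 F [-0.3 -0.  -2.8] t 30.5
turn units 0.02 (q6 after ~-0.25); shift units x 0.612 y 1.441 z 0.763
```

Request:
{"api": "drive_tool", "payload": {
  "commands": [
    [[0.15,0.36,0,0,0,0.02,255],[0.15,0.36,0,0,0,0,255],[0.15,0.36,0,0,0,0,255],[0.16,0.36,0,0,0,0,255],[0,0,0.4,0,0,0,255],[0,0,0.36,0,0,0,255],[0,0,0,0,0,0,255],[0,0,0,0,0,0,255]]
  ]
}}

```text
time_s: 31.3
eef_pos: [0.6427, -0.0836, 0.3855]
eef_rot: [0.0, 0.752, 0.659, 0.0]
wrist_force: [-0.2, -0.1, -1.1]
opening: 0.369
```

```bash
python3 - <<'E'
from h import *; from bench import ctrl
go(ctrl,.6426,-.0834,.365,82.4)
c=wrist(ctrl); np.savez("pics/w12.npz",**c); cv2.imwrite("pics/w12.png",cv2.resize(c["pixels"][130:290,180:380,::-1],None,fx=4,fy=3.5))
W=cloud(c);p=ctrl.get_obs()["eef_pos"]; r=np.radians(82.4)
X=np.array([np.cos(r),np.sin(r)]);Y=np.array([np.sin(r),-np.cos(r)])
for v in range(190,226,3):
    z=W[v,262:298,2]; k=np.where((z>.09))[0]
    if len(k): 
        q=W[v,262+k]; print(v,262+k.min(),262+k.max(),"z",np.round(np.median(q[:,2])-p[2],4),"x",np.round(np.median((q[:,:2]-p[:2])@X),4),"y",np.round([((q[:,:2]-p[:2])@Y).min(),((q[:,:2]-p[:2])@Y).max()],4))
E
```

```text
pose [ 0.6427 -0.0836  0.3855] yaw 82.4 tilt 0.01 q6 -0.18 open 0.369 F [-0.2 -0.1 -1.1] t 31.3
turn units 0.00 (q6 after ~-0.18); shift units x 0.003 y -0.003 z 0.409
199 276 280 z -0.2841 x 0.0037 y [-0.002   0.0011]
202 276 280 z -0.2742 x 0.0038 y [-0.0019  0.0011]
205 276 281 z -0.2649 x 0.0039 y [-0.0018  0.0018]
208 276 281 z -0.2651 x 0.0016 y [-0.0019  0.0018]
211 273 284 z -0.2613 x 0.0004 y [-0.0041  0.004 ]
214 272 284 z -0.2545 x 0.0001 y [-0.0047  0.0039]
217 272 285 z -0.2467 x 0.0002 y [-0.0045  0.0046]
220 272 285 z -0.2398 x 0.0002 y [-0.0044  0.0044]
223 262 297 z -0.1965 x 0.0119 y [-0.0085  0.0096]
```

View pics/w12.png

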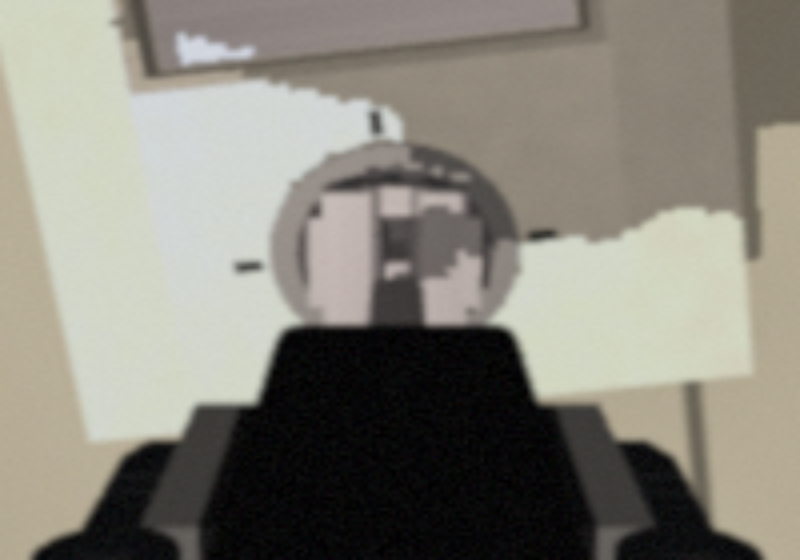

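The blade (crop column ~397) lines up with the slot (~398). Lowering it in.

Request:
{"api": "drive_tool", "payload": {
  "commands": [
    [[0,0,0.15,0,0,0,255],[0,0,0.1,0,0,0,255],[0,0,0.08,0,0,0,255],[0,0,0.08,0,0,0,255],[0,0,0,0,0,0,255],[0,0,0,0,0,0,255]]
  ]
}}

```text
time_s: 31.95
eef_pos: [0.6431, -0.0838, 0.3641]
eef_rot: [-0.0, 0.752, 0.659, -0.0]
wrist_force: [0.7, 0.8, -1.5]
opening: 0.366
```

Request:
{"api": "drive_tool", "payload": {
  "commands": [
    [[0,0.013,0,0,0,0.9,255],[0,0.013,0,0,0,1,255],[0,0.013,0,0,0,1,255],[0,0.013,0,0,0,1,255],[0,0.013,0,0,0,1,255],[0,0.013,0,0,0,1,255],[0,0.013,0,0,0,1,255],[0,0,0,0,0,0,255]]
  ]
}}

```text
time_s: 32.75
eef_pos: [0.6466, -0.0858, 0.3642]
eef_rot: [-0.0, 0.972, 0.235, -0.001]
wrist_force: [-3.0, 1.4, -0.5]
opening: 0.364
```

```bash
python3 - <<'E'
from h import *; from bench import ctrl
o=ctrl.get_obs(); y=np.radians(yaw(o)[0]); print(o["torque"])
go(ctrl,.642+.0046*np.cos(y),-.088+.0046*np.sin(y),.364)
E
```

```text
[0.23012829 0.68374412 0.00300441]
pose [ 0.6466 -0.0858  0.3642] yaw 27.2 tilt 0.09 q6 0.78 open 0.364 F [-3.   1.4 -0.5] t 32.8
turn units -0.00 (q6 after ~0.78); shift units x -0.009 y -0.003 z 0.003
```

Request:
{"api": "drive_tool", "payload": {
  "commands": [
    [[-0.005,0.013,0,0,0,1,255],[0,0.013,0,0,0,1,255],[0,0.013,0,0,0,1,255],[0,0.007,0,0,0,0.5,255],[0,0.005,0,0,0,0.4,255],[0,0.005,0,0,0,0.35,255],[0,0,0,0,0,0,255],[0,0,0,0,0,0,255]]
  ]
}}

```text
time_s: 33.55
eef_pos: [0.6471, -0.0886, 0.3641]
eef_rot: [-0.0, 0.998, -0.057, -0.0]
wrist_force: [-3.3, 0.9, -0.4]
opening: 0.367
```

```bash
python3 - <<'E'
from h import *; from bench import ctrl
o=ctrl.get_obs(); y=np.radians(yaw(o)[0]); print(o["torque"])
go(ctrl,.642+.0046*np.cos(y),-.088+.0046*np.sin(y),.364)
c=wrist(ctrl); np.savez("pics/w13.npz",**c); cv2.imwrite("pics/w13.png",cv2.resize(c["pixels"][130:290,180:380,::-1],None,fx=4,fy=3.5))
E
```

```text
[0.30403512 0.78001379 0.03133922]
pose [ 0.6471 -0.0886  0.3641] yaw -6.6 tilt 0.06 q6 1.37 open 0.367 F [-3.3  0.9 -0.4] t 33.5
turn units -0.00 (q6 after ~1.37); shift units x -0.010 y 0.001 z 0.003
```

View pics/w13.png

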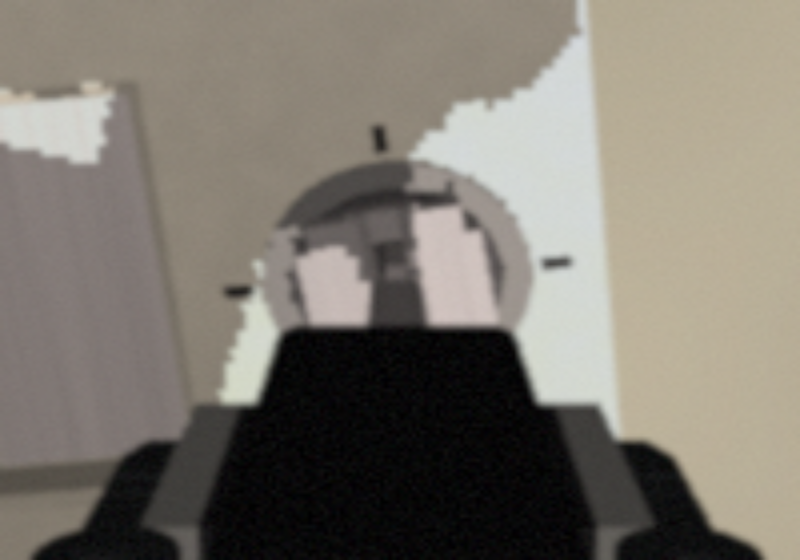

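The slot now runs parallel to the heater's x marks, within about 1°. I'll push a little more to feel the stop.

Request:
{"api": "drive_tool", "payload": {
  "commands": [
    [[0,0.003,0,0,0,0.25,255],[0,0.003,0,0,0,0.25,255],[0,0,0,0,0,0,255],[0,0,0,0,0,0,255]]
  ]
}}

```text
time_s: 34.0
eef_pos: [0.6471, -0.0889, 0.3641]
eef_rot: [-0.0, 0.996, -0.093, -0.0]
wrist_force: [-3.5, 1.2, -1.9]
opening: 0.367
```

```bash
python3 - <<'E'
from h import *; from bench import ctrl
o=ctrl.get_obs(); print(o["torque"]); go(ctrl,.5,-.1,.45,-0.5)
E
```

```text
[0.48586458 0.92816633 0.04135284]
pose [ 0.6471 -0.0889  0.3641] yaw -10.6 tilt 0.04 q6 1.44 open 0.367 F [-3.5  1.2 -1.9] t 34.0
turn units -1.27 (q6 after ~1.26); shift units x -2.939 y 0.247 z -1.718
```

Request:
{"api": "drive_tool", "payload": {
  "commands": [
    [[0,-0.005,0,0,0,-0.6,255],[0,0,-0.15,0,0,0,255],[0,0,-0.3,0,0,0,255],[0,0,-0.6,0,0,0,255],[0,0,-0.6,0,0,0,255],[-0.6,0.5,0,0,0,0,255],[-0.6,0.5,0,0,0,0,255],[-0.2,0.2,0,0,0,0,255],[0,0,0,0,0,0,255],[0,0,0,0,0,0,255]]
  ]
}}

```text
time_s: 35.0
eef_pos: [0.5718, -0.1414, 0.448]
eef_rot: [0.0, 0.999, -0.053, 0.001]
wrist_force: [0.1, 0.2, -1.8]
opening: 0.364
```

```bash
sed -i 's/w11/w14/' sw.py; python3 sw.py; python3 - <<'E'
from h import *
c=dict(np.load("pics/w14.npz")); W=cloud(c)
from bars import bars; bars(c,.1,.12,.109)
E
```

```text
pose [ 0.5718 -0.1414  0.448 ] yaw -6.0 tilt 0.15 q6 1.23 open 0.364 F [ 0.1  0.2 -1.8] t 35.0
turn units -11.05 (q6 after ~-0.31); shift units x 1.260 y 1.247 z 1.260
135 (195, 101, 41, 40) [641.5 -88.2  36.7  35.7 -89.2] circle [641.2 -88.2]
59 (210, 109, 12, 25) [ 6.415e+02 -8.830e+01  2.300e+01  7.600e+00 -2.000e-01] circle [641.5 -88.2]
[ 483    0   67   57 2093] [ 689.9 -349.7   55.7   39.7   46.7] 0.10901984429479507
[  13   84   78  105 5325] [ 6.418e+02  5.640e+01  8.950e+01  4.910e+01 -4.000e-01] 0.10915193545449062
[  0 144  14  47 374] [619.  107.5  44.   12.  -18.1] 0.10527957053467368
```

The slot now reads -0.2° against the heater's -0.5°, so the switch is at its stop. Next I'll measure the empty stand from w11, before going back to it.

```bash
python3 - <<'E'
from h import *; from bench import ctrl
c=dict(np.load("pics/w11.npz")); W=cloud(c); z=W[...,2]
m=((z>.086)&(z<.096)).astype(np.uint8); m[:,230:]=0
for k in cv2.findContours(m,cv2.RETR_CCOMP,cv2.CHAIN_APPROX_NONE)[0]:
    if len(k)>20: print(len(k),cv2.boundingRect(k),rect(ray(c,k[:,0],.09)))
go(ctrl,.43,-.11,.44,-26)
E
```

```text
283 (89, 116, 75, 78) [435.4 -54.8  65.8  64.2 -13. ]
92 (114, 142, 26, 28) [435.4 -54.6  23.3  22.4  76.8]
pose [ 0.5721 -0.1411  0.4476] yaw -6.0 tilt 0.11 q6 1.23 open 0.365 F [ 0.1  0.4 -1.1] t 35.0
turn units 2.50 (q6 after ~1.58); shift units x -2.826 y 0.687 z 0.152
```

Request:
{"api": "drive_tool", "payload": {
  "commands": [
    [[0,0,0,0,0,0.88,255],[-0.5,-0.18,0,0,0,0,255],[-0.5,-0.18,0,0,0,0,255],[-0.5,-0.18,0,0,0,0,255],[-0.5,-0.18,0,0,0,0,255],[-0.5,-0.18,0,0,0,0,255],[-0.45,-0.17,0.3,0,0,0,255],[0,0,0.4,0,0,0,255],[0,0,0,0,0,0,255],[0,0,0,0,0,0,255]]
  ]
}}

```text
time_s: 36.05
eef_pos: [0.4404, -0.0557, 0.4122]
eef_rot: [-0.0, 0.994, -0.113, 0.0]
wrist_force: [-0.2, -0.9, -1.2]
opening: 0.363
```

```bash
python3 - <<'E'
from h import *; from bench import ctrl
go(ctrl,.4402,-.0556,.29,-13)
o=ctrl.get_obs(); r=np.radians(yaw(o)[0]); c=wrist(ctrl); np.savez("pics/w15.npz",**c)
W=cloud(c);p=o["eef_pos"]
X=np.array([np.cos(r),np.sin(r)]);Y=np.array([np.sin(r),-np.cos(r)])
for v in range(196,226,3):
    z=W[v,262:298,2]; k=np.where((z-p[2]>-.29))[0]
    if len(k): 
        q=W[v,262+k]; print(v,"z",np.round(np.median(q[:,2])-p[2],4),"x",np.round(np.median((q[:,:2]-p[:2])@X),4),"y",np.round([((q[:,:2]-p[:2])@Y).min(),((q[:,:2]-p[:2])@Y).max()],4))
E
```

```text
pose [ 0.4404 -0.0557  0.4122] yaw -13.0 tilt 0.01 q6 1.40 open 0.363 F [-0.2 -0.9 -1.2] t 36.0
turn units 0.01 (q6 after ~1.40); shift units x -0.004 y -0.001 z 2.444
199 z -0.283 x 0.0048 y [-0.0017  0.0014]
202 z -0.2739 x 0.0047 y [-0.0016  0.0014]
205 z -0.2642 x 0.0049 y [-0.0015  0.0021]
208 z -0.2637 x 0.0028 y [-0.0015  0.0021]
211 z -0.2607 x 0.0013 y [-0.0038  0.0043]
214 z -0.254 x 0.0011 y [-0.0044  0.005 ]
217 z -0.2464 x 0.0011 y [-0.0042  0.0049]
220 z -0.2389 x 0.0014 y [-0.0041  0.0047]
223 z -0.1957 x 0.0131 y [-0.0081  0.01  ]
```

Request:
{"api": "drive_tool", "payload": {
  "commands": [
    [[-0.02,0,0.3,0,0,0,255],[0,0,0.2,0,0,0,255],[0,0,0.3,0,0,0,255],[0,0,0.4,0,0,0,255],[0,0,0.4,0,0,0,255],[0,0,0.4,0,0,0,255],[0,0,0.25,0,0,0,255],[0,0,0.1,0,0,0,255],[0,0,0,0,0,0,255]]
  ]
}}

```text
time_s: 37.0
eef_pos: [0.4389, -0.0558, 0.294]
eef_rot: [-0.0, 0.994, -0.113, -0.0]
wrist_force: [-0.4, -0.1, -2.3]
opening: 0.368
```

Request:
{"api": "drive_tool", "payload": {
  "commands": [
    [[0,0,0.05,0,0,0,255],[0,0,0.04,0,0,0,255],[0,0,0,0,0,0,255],[0,0,0,0,0,0,255]]
  ]
}}

```text
time_s: 37.4
eef_pos: [0.4389, -0.0558, 0.2901]
eef_rot: [0.0, 0.994, -0.113, 0.0]
wrist_force: [0.2, 0.4, -2.7]
opening: 0.367
```

Down by about 1 mm more until the stand takes the weight, then release and lift.

Request:
{"api": "drive_tool", "payload": {
  "commands": [
    [[0,0,0.02,0,0,0,255],[0,0,0,0,0,0,255],[0,0,0,0,0,0,0],[0,0,0,0,0,0,0],[0,0,0,0,0,0,0],[0,0,0,0,0,0,0],[0,0,-0.3,0,0,0,0],[0,0,-0.7,0,0,0,0],[0,0,-0.9,0,0,0,0],[0,0,-0.9,0,0,0,0]]
  ]
}}

```text
time_s: 38.4
eef_pos: [0.4383, -0.0556, 0.4299]
eef_rot: [-0.0, 0.994, -0.113, -0.001]
wrist_force: [0.8, 0.2, 0.4]
opening: 0.996
```

Request:
{"api": "drive_tool", "payload": {
  "commands": [
    [[-0.7,0.6,-0.5,0,0,0,0],[-0.4,0.9,0,0,0,0,0],[0,0.9,0,0,0,0,0],[0,0.9,0,0,0,0,0],[0,0.9,0,0,0,0,0],[0,0.9,0,0,0,0,0],[0,0,0,0,0,0,0],[0,0,0,0,0,0,0],[0,0,0,0,0,0,0]]
  ]
}}

```text
time_s: 39.3
eef_pos: [0.3299, -0.29, 0.4523]
eef_rot: [-0.0, 0.994, -0.113, -0.0]
wrist_force: [0.1, 0.0, 0.2]
opening: 1.0
```

```bash
python3 - <<'E'
from h import *; from bench import ctrl
go(ctrl,.4402,-.0556,.29,-13)
c=ctrl.camera("top"); z=cloud(c)[...,2]; cv2.imwrite("pics/top16.png",cv2.resize(c["pixels"][130:290,120:380,::-1],None,fx=3,fy=3))
def blob(name,roi,lo,hi,plane):
    x0,x1,y0,y1=roi; m=np.zeros((420,560),np.uint8); m[y0:y1,x0:x1]=((z>lo)&(z<hi))[y0:y1,x0:x1]
    n,l,s,_=cv2.connectedComponentsWithStats(m); k=1+np.argmax(s[1:,4])
    ct=max(cv2.findContours((l==k).astype(np.uint8),0,2)[0],key=len)[:,0]
    print(name,rect(ray(c,ct,plane)),"z",np.round(np.nanmedian(z[l==k]),4))
blob("stand",(270,305,212,245),.07,.1,.09); blob("handle",(270,305,212,245),.14,.19,.165)
blob("b2",(210,243,140,198),.095,.12,.109); blob("b1",(243,266,140,198),.095,.12,.109)
blob("bar1",(165,198,215,262),.05,.075,.063); blob("bar2",(198,222,215,262),.05,.075,.063)
E
```

```text
pose [ 0.3299 -0.29    0.4523] yaw -13.0 tilt 0.05 q6 0.80 open 1.000 F [0.1 0.  0.2] t 39.3
turn units 0.00 (q6 after ~0.80); shift units x 1.095 y -5.065 z 3.246
stand [436.2 -51.4  63.8  63.8 -12.7] z 0.0891
handle [437.1 -53.1  31.6  31.5  77.5] z 0.1645
b2 [645.7 135.6  88.6  40.5  -0.8] z 0.1078
b1 [640.9  61.6  88.5  40.5  -1. ] z 0.1082
bar1 [ 3.913e+02  3.043e+02  3.070e+01  1.370e+01 -3.000e-01] z 0.0623
bar2 [398.3 229.   27.5  13.7  -0.5] z 0.0615
```

View pics/top16.png

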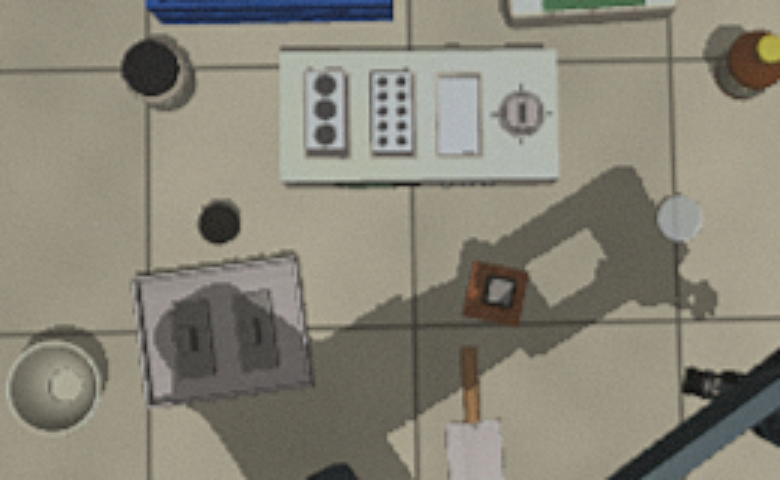

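The final top view shows both blocks in their pockets at (326,112) and (392,112), and both blanks flat in the tray at (193,337) and (257,332). The switch slot lies along heater x at (522,113), and the screwdriver is square in its stand at (498,292). Jar, bottle and mortar are standing; the beaker is outside this crop. Handing in.

```bash
python3 -c "
from bench import ctrl
print(ctrl.hand_in())"
```

```text
the job is handed in; nothing more can be done
None
```

The job is done and handed in at about 39 s of the 210 s allowed; the hand-in gave no verdict.

- **Blanks:** both blanking plates present lie flat in the tray, with their grip bars reading 62 mm high against 63 mm expected.
- **Blocks:** the three-hole and ten-hole blocks sit in two pockets, tops at 109.1 mm by the wrist camera, which is fully home. They are square to the heater to within about 0.5°. The top camera put the two blocks about 5 mm apart in x. Pocket play allows about 4 mm, so I took the rest as measuring error.
- **Switch:** I turned it only with the screwdriver. Its slot now reads within 0.3° of the heater's x axis, so it is at its stop. I saw no clear jump in the measured torque to confirm the stop, so this rests on the slot angle.
- **Screwdriver:** it is back in its stand, about 2 mm off centre. Its top stands 75 mm above the stand top, which means fully down.
- **Bystanders:** jar, bottle and mortar look untouched in the last picture. That crop did not cover the beaker; the arm was never moved near it. The arm was clear of everything.

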